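Clamp a petri dish on the wedge-lock stage

ROBOT

A 7-joint arm with a two-finger parallel gripper is mounted at the origin on the work surface; the furniture and walls round the work are solid. World frame = base frame: x ahead of the robot, y to its left, z up, the work surface at z = 0. Lengths are in m, angles in rad, forces in N, time in s.
With the tool pointing down it reaches from about 0.4 to 0.875 m from the base axis. Payload 19.3 kg.
Tool frame: the origin (TCP) lies midway between the tips of the shut fingers; the grasp point (between the pads) lies 19 mm behind it; z points along the fingers, y is the line along which they close (so a half turn about z gives the same grasp; the last joint's range is limited). The gripper opens to 85 mm and grips with 20 to 120 N. Pads are 22 mm wide; open, the fingers measure 114 mm over their backs; the gripper's body (76 mm by 85 mm) begins 54 mm behind the grasp point. The pads swing forward as they close: fully open they stand 13 mm farther back than shut.
Start: joints at [1.045, 0.521, -0.036, 1.599, 0.021, 1.021, -0.113], TCP at [0.275, -0.561, 0.231] pointing down, gripper open.
Joint ranges: [-2.91, 2.91], [-0.3, 2.13], [-1.5, 1.42], [0.17, 2.43], [-1.26, 4.41], [0.16, 1.93], [-2.52, 2.52]. Speed limits (rad/s): [1.89, 1.89, 2.39, 2.39, 3.01, 3.01, 3.01].

INTERFACE

Orientations are given as a 3x3 rotation matrix whose columns are the frame's x, y, z axes.
In Python, from station import manip, eyes, close_job, finder gives the robot as it stands.
- The arm moves only by the shell command python3 -m handwheel 'ROWS' [OPENING] [FORCE]. ROWS is JSON, a list of rows, each a list of 2 entries, a list of its own where there are three numbers: the shift along the tool's x, y, z normalised to -1 to 1, where 1 is 300 mm, then the turn, a rotation vector about the tool's x, y, z normalised to -1 to 1, where 1 is pi rad. In form: [[[tx, ty, tz], [wx, wy, wz]], ...]. A call has 1 to 20 rows; each row is the pose to reach, as a shift and turn from the pose commanded when the call began, along the tool's axes at that moment, turning the shorter way round; what a row does not reach only later rows make up. A row lasts 1/8 s, in which the tool goes at most 62.5 mm and 10.7 degrees, less where a joint would pass 70% of its speed; a pose out of reach is approached as far as the arm can. A call with a number of a shift or a turn outside -1 to 1 is refused whole. A call with a gripper value outside its range is refused whole. OPENING is the opening, from 0 (shut) to 1 (fully open), set as the call begins (- or left out, the last holds). The fingers move at their own pace and stop on an object; FORCE is the grip in N (left out, the last holds). Time passes only in rows, so rows that repeat a pose let the fingers close. It gives the time, the measured TCP pose, the force, the opening and the grip force at its end, in the units of the state.
- manip.read_state(): the state, without advancing time (a new reading comes with each control period).
- eyes.snapshot(name): name is "scene" or "top" or "wrist"; returns a dict with "image" (400x640x3 uint8, blue, green, red), "range_z" (400x640 float32, m along the optical axis (not along the pixel's ray), 0 where there is no reading), "camera_matrix" (3x3 intrinsics, pixels), "k1" (the pictures are not rectified: a ray, as slopes to the right and down, at radius r is drawn at 1 + k1 r^2 times it, then the intrinsics apply), "cam_to_world" (4x4, takes a point from camera to world coordinates). Camera axes: x right, y up, looking along -z (the intrinsics and any distortion apply to the point x, -y, -z); pixel columns grow to the right and rows downward; lengths in m; the calibration is good to about 2 mm. A picture is of the moment at which its call begins.
- close_job(): hands the job in; it is judged then, once.
Trained networks look in a picture, given as the dict that the camera call returned (one of the last four; its "shot" number tells which), for a name from the list of things; names that differ only in an ending like _2 or _b are one class to them, and where a whole thing is asked for, a point or a joint stands for the part that bears it (a point fixed in the world has none). Each returns a list of dicts, best first, with "score" (0 to 1); they miss things now and then, are a little off and sometimes report something else, mostly with a low value. They report only what shows in the picture. A call takes as long as a camera call. They do not tell look-alikes from the thing itself.
- finder.recognise(name, picture): "rect" ([left, top, right, bottom] in pixels, round what is visible of it).
- finder.silhouettes(name, picture): "region" (400x640 bool, what is visible of it) and "rect" ([left, top, right, bottom] in pixels, round what is visible of it).
The state is a dict: "t": time; "q": joint angles; "qd": joint speeds; "joint_efforts": joint torques, N m; "position": TCP position; "tool_rot": TCP orientation; "ft_force": force on the tool from outside, world axes, zero at the start; "moment": the same for the moment, N m; "opening": finger opening in m; "grasp_force": force on a finger pad.
Only numpy, scipy, OpenCV 4.12 (cv2) and the standard library are available. Lean on these libraries where they do the work, as an engineer would, in place of code of your own. Each camera call takes 0.05 s, during which the arm holds its last target. There are 200 camera calls.

TASK

Clamp the petri dish on the wedge-lock stage: draw the thumb wedge all the way back, slide the bar fully open, set the dish down flat in front of the V stop and let go of it, then slide the bar up against the dish so that it sits in the V, and push the wedge in along its ramp until it jams the bar fast. Keep the dish level, do not knock the lamp that hangs over the wedge, leave the vial and the marker pen where they are, and let go at the end.

Things in the scene. Friction and masses are not known exactly. Their poses are not given: they have to be found in the camera images.
- clamp: Fixed wedge-lock stage: grey metal plate x -98..180, y -70..70 mm, 12 thick; origin on the bench. Along its x, from the robot: V stop (30 high, within 25 of the centre line), nest, sliding bar with 44 wide jaw facing the V; behind the bar's tail a thumb wedge that slides across the stage on a dark upright ramp (38 high, x 115..160) slanting 11.3 deg off y. All heights above the bench.
- nest (a point): Centre of a dish that sits clamped in the V stop: clamp (-40, 0, 19.5) mm, 7.5 mm above the plate. Axes as the clamp's. A dish may be set down up to 12 mm from here toward +x; the bar then pushes it into the V.
- bar (a joint): Sliding bar along the clamp's +x, 0 to 0.037 m. 0: jaw fully forward, toward the V and the robot; 0.015: touches a dish sitting in the V; 0.037: fully open, gap 22 mm longer than the dish. Friction 1.2 N. With the wedge in it cannot open past about 0.014; the wedge must be below 0.007 for the bar's tail to pass. Starts at 0 to 0.008.
- bar_handle (a point): On the axis of the bar's upright round steel handle, 14 mm thick, 47 mm above the bench (bar top 27, handle top 59 mm), 32 mm behind the jaw face, at clamp x = 6 mm plus the joint value. Axes as the clamp's. Jaw and bar guides beside the bar stand 33 mm high.
- wedge (a joint): Thumb wedge along its ramp, 0 to 0.055 m. 0: fully back, toward the clamp's -y; grows as it is pushed in, direction (-0.196, 0.981, 0) in clamp axes. With a dish clamped it jams at about 0.035 to 0.042; a push of 10 to 20 N along the ramp jams it well and it stays by friction. Sliding friction 2 N. Starts at 0.046 to 0.055.
- wedge_tab (a point): Centre of the wedge's upright thumb tab, a dark steel block 22 mm (clamp x) by 14 mm (clamp y) that rises from the wedge's top at 32 mm above the bench to 61 mm; the point is 47.5 mm above the bench. Axes as the clamp's.
- lamp: White lamp bar fixed over the wedge: clamp x 112..170, y -50..50 mm, underside 129, top 144 mm above the bench, on a column at x 153..175. The wedge tab stands under its front edge (tab centre 1 to 13 mm behind the edge), so the gripper must reach the tab leaning back toward the clamp's -x, about 40 deg from vertical. Origin and axes are the clamp's.
- dish_center (a point): Centre of the petri dish (closed, 58 mm diameter, 15 mm high, 18 g), half-way up; it stands flat on the bench to the right of the stage. z axis up.
- vial: Brown vial with black cap, 23 mm diameter, 57 mm high, standing on the bench to the right of the stage; origin at its underside. Leave it.
- marker: White marker pen, 135 mm long, lying on the bench; a bystander. Leave it.
Things that resemble listed ones, but are neither listed nor needed, are in the scene too. Leave any blue or turquoise look-alike of the part that bears dish_center alone.

How it is judged:
On the way, in this order (a step that is already met when the one before it is completed fails the run):
1. the wedge is drawn back clear of the bar (joint below 7 mm) (value of joint wedge below 0.007 m), for 0.1 s.
2. the bar is slid open (joint above 32 mm) (value of joint bar above 0.032 m), for 0.1 s.
3. the dish stands flat on the plate between V stop and open jaw (within 16 mm of the nest point), released (horizontal distance between dish_center and nest below 0.016 m and height (world z) of dish_center below 0.0225 m and angle between dish_center's own z axis and vertical below 0.1 rad and contact force between the fingers and dish below 0.1 N and value of joint bar above 0.024 m), for 0.1 s.
4. the bar is slid up to the dish (joint below 19 mm), the dish in the V (within 5 mm of the nest point) (value of joint bar below 0.019 m and horizontal distance between dish_center and nest below 0.005 m), for 0.1 s.
5. the wedge jams the bar (more than 3 N between them) (contact force between wedge and bar above 3 N), for 0.2 s.
At the end, for the whole second after the job is handed in: The dish lies flat on the plate in the V stop (within 4 mm of the nest point, tilt under 0.1 rad, at rest), the bar presses on it with more than 2 N, and the wedge is in (joint above 25 mm) and jams the bar with more than 3 N by itself (contact force between wedge and bar above 3 N and contact force between bar and dish above 2 N and value of joint wedge above 0.025 m and horizontal distance between dish_center and nest below 0.004 m and height (world z) of dish_center below 0.0225 m and angle between dish_center's own z axis and vertical below 0.1 rad and linear speed of dish below 0.02 m/s); the robot touches nothing.
It fails at once if the lamp is knocked (more than 10 N) (contact force between any of the arm, the fingers and lamp above 10 N).
It fails at once if the dish is tipped (more than 0.5 rad) (angle between dish_center's own z axis and vertical above 0.5 rad).
It fails at once if the vial or the marker is moved by more than 40 mm (distance of any of vial, marker from where it was at the start of the episode above 0.04 m).
It also fails if it takes over 72 s, if anything falls off the work surface, if the arm or the gripper's body presses on something with over 40 N, if the wrist force passes 120 N, or if a joint passes its speed limit or range.

## Working session

There is one attempt and no reset: what is moved stays moved. The work goes in short steps, Python scripts to look and compute and a shell command to move; the robot and the scene stay as the last step left them, time stands still between calls to the robot, and variables do not carry over. Pictures are saved under pics/ and viewed, at most 10 in all, crops included, and the job is handed in when it is done.

```bash
ls; mkdir -p pics; cat > h.py <<'E'
import numpy as np, cv2
from station import manip, eyes, close_job, finder
def snap(n,f=None):
    p=eyes.snapshot(n)
    if f: cv2.imwrite('pics/'+f,p['image'])
    return p
def pix2ray(p,uv):
    K=p['camera_matrix'];uv=np.atleast_2d(np.asarray(uv,float))
    d=np.c_[(uv[:,0]-K[0,2])/K[0,0],(uv[:,1]-K[1,2])/K[1,1]]
    s=d.copy()
    for _ in range(20): s=d/(1+p['k1']*(s**2).sum(1,keepdims=True))
    return np.c_[s[:,0],-s[:,1],-np.ones(len(s))]
def pts(p,uv):
    "3D world from depth"
    uv=np.atleast_2d(uv); z=p['range_z'][uv[:,1].astype(int),uv[:,0].astype(int)]
    c=pix2ray(p,uv)*z[:,None]; T=p['cam_to_world']
    w=c@T[:3,:3].T+T[:3,3]; return w[z>0]
def onplane(p,uv,h):
    T=p['cam_to_world'];d=pix2ray(p,uv)@T[:3,:3].T;o=T[:3,3]
    return o+d*((h-o[2])/d[:,2])[:,None]
def maskpts(p,m):
    v,u=np.nonzero(m); return pts(p,np.c_[u,v])
E
python3 - <<'E'
from h import *
np.set_printoptions(precision=4,suppress=True)
print(manip.read_state()['tool_rot'])
for n in ['scene','top']:
    p=snap(n,n+'1.png')
    print(n,p['cam_to_world'])
    for t in ['clamp','bar_handle','wedge_tab','lamp','dish_center','vial','marker']:
        for r in finder.silhouettes(t,p)[:3]:
            w=maskpts(p,r['region'])
            print(t,round(r['score'],2),np.round(r['rect']),len(w), np.median(w,0) if len(w) else '', w.min(0) if len(w) else '',w.max(0) if len(w) else '')
E
```

```text
pics
[[ 0.8979  0.4402 -0.0006]
 [ 0.4402 -0.8979  0.001 ]
 [-0.0001 -0.0012 -1.    ]]
scene [[-0.8968  0.1775 -0.4053  0.1488]
 [-0.4424 -0.374   0.8151  0.6872]
 [-0.0069  0.9103  0.4139  0.4195]
 [ 0.      0.      0.      1.    ]]
clamp 0.76 [149. 151. 325. 292.] 9634 [0.598  0.1705 0.0142] [ 0.4341 -0.1719 -0.0005] [1.0005 0.2307 0.1662]
bar_handle 0.58 [207. 225. 272. 261.] 690 [0.543  0.1517 0.0282] [0.5155 0.1172 0.0116] [0.63   0.1702 0.0598]
wedge_tab 0.59 [185. 212. 211. 247.] 605 [0.6435 0.1669 0.033 ] [0.6297 0.0775 0.0074] [0.7354 0.1872 0.062 ]
lamp 0.57 [146. 153. 208. 239.] 2275 [0.6899 0.1715 0.1364] [ 0.6436 -0.1993 -0.001 ] [1.0717 0.2099 0.1662]
dish_center 0.86 [312. 203. 340. 225.] 466 [ 0.4825 -0.0259  0.0145] [ 0.4563 -0.0853 -0.0015] [ 0.5301 -0.0055  0.0169]
dish_center 0.84 [238. 199. 269. 217.] 484 [0.6376 0.0102 0.014 ] [ 0.6119 -0.0562 -0.002 ] [0.6923 0.0335 0.0168]
dish_center 0.83 [290. 190. 312. 207.] 353 [ 0.5714 -0.0747  0.0143] [ 0.5474 -0.1132  0.0014] [ 0.6027 -0.0531  0.0168]
vial 0.76 [342. 175. 356. 204.] 271 [ 0.4718 -0.1055  0.0285] [ 0.463
[... 1199 characters left out ...]
0.161   0.0216]
dish_center 0.8 [308. 200. 333. 223.] 408 [ 0.4885 -0.0375  0.0146] [ 0.4604 -0.0651 -0.0042] [ 0.52   -0.0089  0.0216]
vial 0.64 [219. 106. 260. 136.] 1137 [0.6789 0.1555 0.1437] [ 0.6452  0.1052 -0.0033] [0.7653 0.2398 0.1682]
vial 0.48 [345. 210. 358. 219.] 84 [ 0.4739 -0.1129  0.0539] [ 0.4661 -0.1253 -0.0033] [ 0.486  -0.1028  0.0623]
marker 0.87 [372. 266. 428. 277.] 341 [ 0.3453 -0.2419  0.0131] [ 0.3335 -0.3399 -0.1635] [ 0.3568 -0.1737  0.0215]
marker 0.73 [225. 105. 280. 227.] 6295 [0.5895 0.1462 0.0137] [ 0.4364  0.0689 -0.0033] [0.7674 0.2282 0.1682]
marker 0.46 [329. 165. 347. 190.] 434 [ 0.5772 -0.0836  0.014 ] [ 0.549  -0.1125 -0.0055] [ 0.6079 -0.0552  0.0229]
```

```bash
python3 - <<'E'
import cv2
a=cv2.imread('pics/top1.png')[95:295,190:440]
cv2.imwrite('pics/c1.png',cv2.resize(a,None,fx=3,fy=3,interpolation=cv2.INTER_CUBIC)[:600])
b=cv2.imread('pics/scene1.png')[140:300,130:390]
cv2.imwrite('pics/c2.png',cv2.resize(b,None,fx=3,fy=3,interpolation=cv2.INTER_CUBIC))
E
```

```text
(no output)
```

View pics/c1.png

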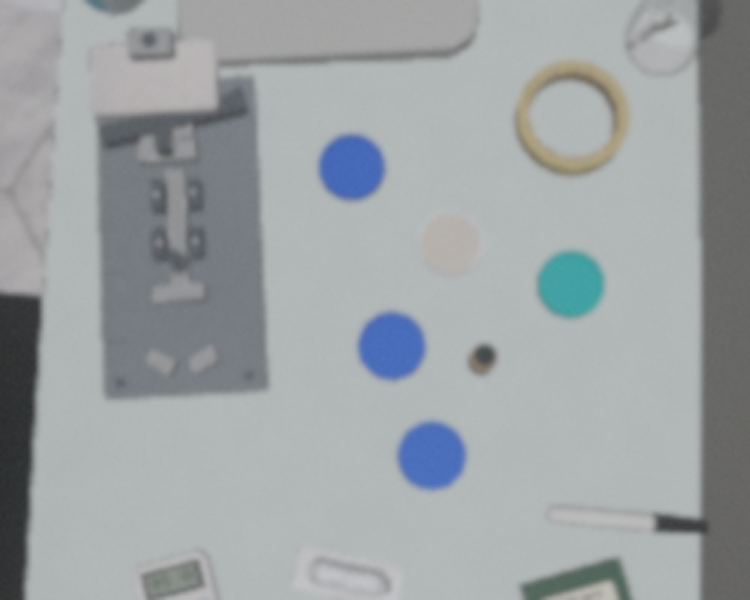

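View pics/c2.png

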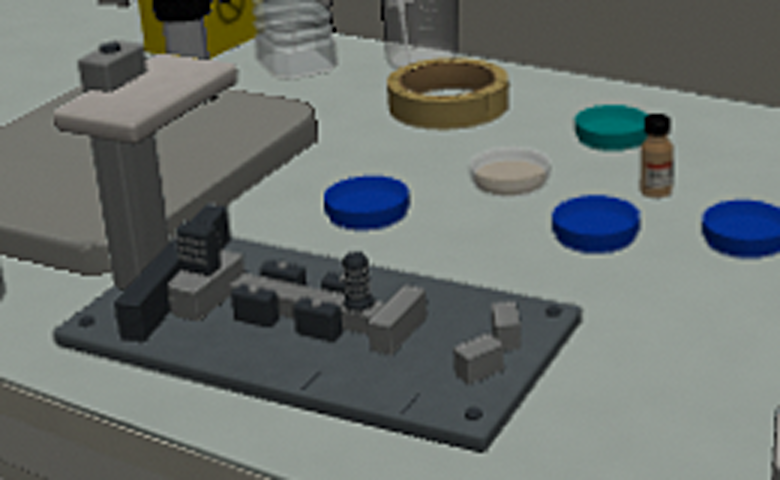

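Dish candidates in top-image pixels are blue (307,151), blue (321,210), blue (334,247), turquoise (380,190) and clear/beige (340,177). The beige one at world (0.577, -0.084) is the dish, since the blue and turquoise ones are look-alikes. The enlarged crops confirm this. Next I'll fit the clamp pose.

```bash
cat > fit.py <<'E'
from h import *
from scipy.optimize import minimize
def fit(p,x0=None):
    "fit plate rectangle: points z in band, boundary vs. bench"
    v,u=np.mgrid[0:400,0:640]; uv=np.c_[u.ravel(),v.ravel()]
    z=p['range_z'].ravel(); uv=uv[z>0]; w=pts(p,uv)
    c0=np.array([0.542,0.152])
    k=(np.abs(w[:,0]-0.58)<0.2)&(np.abs(w[:,1]-0.15)<0.13)
    if x0 is not None: pass
    w=w[k]; 
    pl=w[(w[:,2]>0.0075)&(w[:,2]<0.017),:2]; be=w[w[:,2]<0.0045,:2]
    def cost(q):
        c,s=np.cos(q[2]),np.sin(q[2])
        def ins(a):
            d=a-q[:2]; X=d[:,0]*c+d[:,1]*s; Y=-d[:,0]*s+d[:,1]*c
            return np.minimum(np.minimum(X+.098,.18-X),np.minimum(Y+.07,.07-Y))
        f=lambda t:1/(1+np.exp(-t/0.0012))
        return f(-ins(pl)).sum()+f(ins(be)).sum()
    best=None
    for a in [-.06,-.03,0,.03,.06]:
        r=minimize(cost,[*c0,a] if x0 is None else [*x0[:2],x0[2]+a/3],method='Nelder-Mead',options=dict(initial_simplex=None,xatol=1e-5,fatol=1e-3,maxiter=2000))
        if best is None or r.fun<best.fun: best=r
    return best.x,best.fun,len(pl),len(be)
def toclamp(q,w):
    c,s=np.cos(q[2]),np.sin(q[2]); d=w[:,:2]-q[:2]
    return np.c_[d[:,0]*c+d[:,1]*s,-d[:,0]*s+d[:,1]*c,w[:,2]]
def toworld(q,w):
    c,s=np.cos(q[2]),np.sin(q[2]); w=np.atleast_2d(w)
    return np.c_[q[0]+w[:,0]*c-w[:,1]*s,q[1]+w[:,0]*s+w[:,1]*c,w[:,2]]
E
python3 - <<'E'
from fit import *
np.set_printoptions(precision=4,suppress=True)
for n in ['top','scene']:
    p=snap(n); q,f,a,b=fit(p); print(n,q,f,a,b)
    for t in ['bar_handle','wedge_tab']:
        for r in finder.silhouettes(t,p)[:1]:
            c=toclamp(q,maskpts(p,r['region'])); h=c[(c[:,2]>.05)&(c[:,2]<.068)]
            print(t,np.percentile(h,[3,50,97],axis=0))
    for r in finder.silhouettes('dish_center',p)[:6]:
        w=maskpts(p,r['region']); w=w[w[:,2]>.008]; print('dish',r['rect'],np.median(p['image'][r['region']],0),(np.percentile(w,3,axis=0)+np.percentile(w,97,axis=0))/2)
E
```

```text
top [0.5394 0.1452 0.085 ] 259.5645175308311 3783 6808
bar_handle [[ 0.0047 -0.0069  0.0526]
 [ 0.011  -0.0005  0.0568]
 [ 0.0166  0.0056  0.0619]]
wedge_tab [[ 0.1024 -0.0019  0.0527]
 [ 0.1107  0.0046  0.0597]
 [ 0.1218  0.0125  0.0644]]
dish [328.7, 162.8, 350.8, 185.5] [172. 177. 181.] [ 0.5797 -0.0848  0.0149]
dish [295.9, 140.7, 319.9, 159.4] [182. 106.  72.] [0.6421 0.001  0.0148]
dish [321.7, 234.5, 348.7, 257.0] [186. 112.  77.] [ 0.3961 -0.0746  0.0149]
dish [368.4, 179.9, 391.7, 200.3] [163. 161.  67.] [ 0.5444 -0.1896  0.0147]
dish [308.0, 198.5, 332.7, 219.9] [185. 109.  75.] [ 0.4879 -0.0381  0.0152]
scene [0.5379 0.144  0.089 ] 1072.1640049023993 4973 17637
bar_handle [[ 0.0049 -0.0031  0.0507]
 [ 0.0094  0.0054  0.056 ]
 [ 0.0174  0.009   0.0596]]
wedge_tab [[0.1035 0.0022 0.0505]
 [0.1116 0.0118 0.0575]
 [0.1229 0.0148 0.0615]]
dish [235.7, 200.8, 268.1, 215.7] [123.  41.   4.] [0.6402 0.0049 0.0125]
dish [289.0, 189.7, 313.0, 209.1] [131. 144. 146.] [ 0.5748 -0.0818  0.0123]
dish [313.9, 205.4, 342.5, 225.4] [123.  41.   4.] [ 0.484  -0.0342  0.0126]
dish [362.8, 203.9, 395.0, 229.3] [123.  41.   3.] [ 0.3934 -0.0682  0.0124]
dish [324.6, 175.4, 342.3, 194.8] [93. 94.  0.] [ 0.5411 -0.1864  0.0124]
```

```bash
cat > go.py <<'E'
from fit import *
from scipy.spatial.transform import Rotation as R
np.set_printoptions(precision=4,suppress=True)
Q=[0.539,0.145,0.0865]
def rot(lean,yaw=0,q=None):
    "lean deg toward -x clamp; yaw (deg) about vertical; tool y = -clamp y"
    a=np.radians(lean); z=np.array([np.sin(a),0,-np.cos(a)]); y=np.array([0,-1.,0]); x=np.cross(y,z)
    return R.from_euler('z',(q or Q)[2]+np.radians(yaw)).as_matrix()@np.c_[x,y,z]
def to(P,Rt,grasp=True,back=0):
    "P world grasp point -> row entries"
    s=manip.read_state(); R0=np.array(s['tool_rot']); P=np.ravel(P)
    tcp=P+Rt[:,2]*((0.019 if grasp else 0)-back)
    sh=R0.T@(tcp-s['position']); rv=R.from_matrix(R0.T@Rt).as_rotvec()
    print('row',np.round(sh/.3,4).tolist(),np.round(rv/np.pi,4).tolist(),'mm',np.linalg.norm(sh)*1e3,'deg',np.degrees(np.linalg.norm(rv)),'tcp',tcp)
E
python3 - <<'E'
from go import *
p=snap('wrist'); s=manip.read_state()
Rt=np.array(s['tool_rot']);T=p['cam_to_world']
print('cam in tool',Rt.T@(T[:3,3]-s['position']),Rt.T@T[:3,:3])
to(toworld(Q,[.03,0,.27]),rot(0))
E
```

```text
cam in tool [ 0.0832 -0.0003 -0.1418] [[-0.0012  0.9462  0.3235]
 [ 1.      0.0007  0.0019]
 [ 0.0016  0.3235 -0.9462]]
row [1.9192, -1.6904, -0.0657] [0.0, 0.0, 0.1175] mm 767.5121875565741 deg 21.15851487532756 tcp [0.5689 0.1476 0.251 ]
```

```bash
python3 -m handwheel '[[[0.96,-0.845,-0.03],[0,0,0.06]],[[0.96,-0.845,-0.03],[0,0,0.06]],[[0.96,-0.845,-0.03],[0,0,0.06]],[[0.96,-0.845,-0.03],[0,0,0.06]],[[0.96,-0.845,-0.03],[0,0,0.06]],[[0.96,-0.845,-0.03],[0,0,0.06]],[[0.96,-0.845,-0.03],[0,0,0.06]]]' 0.5
python3 - <<'E'
from go import *
to(toworld(Q,[.03,0,.27]),rot(0))
E
```

```text
t: 2.12
position: [0.4237, -0.2031, 0.2407]
tool_rot: [[0.963, 0.27, 0.001], [0.27, -0.963, 0.001], [0.001, -0.0, -1.0]]
ft_force: [-0.8, -0.8, -0.7]
opening: 0.0427
grasp_force: 0.0
row [0.7811, -0.9953, -0.0331] [-0.0001, -0.0004, 0.0593] mm 379.6912406345239 deg 10.680852038327908 tcp [0.5689 0.1476 0.251 ]
```

```bash
python3 -m handwheel '[[[0.78,-0.995,-0.03],[0,0,0.06]],[[0.78,-0.995,-0.03],[0,0,0.06]],[[0.78,-0.995,-0.03],[0,0,0.06]],[[0.78,-0.995,-0.03],[0,0,0.06]],[[0.78,-0.995,-0.03],[0,0,0.06]],[[0.78,-0.995,-0.03],[0,0,0.06]],[[0.78,-0.995,-0.03],[0,0,0.06]],[[0.78,-0.995,-0.03],[0,0,0.06]]]'
python3 - <<'E'
from go import *
p=snap('wrist','w1.png'); q,f,a,b=fit(p,Q); print('fit',q,f,a,b)
for t in ['bar_handle','wedge_tab']:
  for r in finder.silhouettes(t,p)[:2]:
    c=toclamp(Q,maskpts(p,r['region'])); h=c[(c[:,2]>.05)&(c[:,2]<.068)]
    print(t,r['score'],r['rect'],np.percentile(h,[3,50,97],axis=0) if len(h) else '')
E
```

```text
t: 3.12
position: [0.5691, 0.143, 0.2489]
tool_rot: [[0.997, 0.079, -0.001], [0.079, -0.997, -0.0], [-0.001, 0.0, -1.0]]
ft_force: [-0.1, -0.5, -0.1]
opening: 0.0426
grasp_force: 0.0
fit [0.5359 0.1448 0.0825] 677.0420206737044 15143 23377
bar_handle 0.93 [305.6, 106.1, 340.5, 208.8] [[ 0.0046 -0.0069  0.0513]
 [ 0.0114 -0.0005  0.0576]
 [ 0.0162  0.0058  0.0597]]
wedge_tab 0.78 [297.0, 88.2, 342.8, 101.4] [[ 0.1025 -0.0024  0.0545]
 [ 0.1064  0.0044  0.0601]
 [ 0.1093  0.0113  0.0618]]
```

View pics/w1.png

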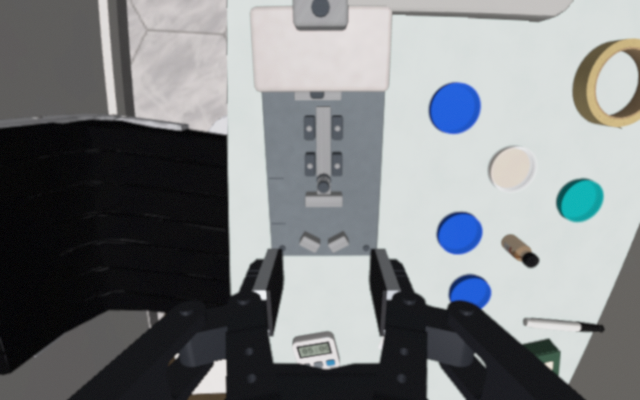

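```bash
python3 - <<'E'
from go import *
to(toworld(Q,[.109,.0045,.057]),rot(50),back=.09)
E
```

```text
row [0.0836, -0.0384, 0.489] [0.0016, 0.2778, -0.0028] mm 149.27454788473523 deg 50.00997398545873 tcp [0.593  0.1542 0.1026]
```

```bash
python3 -m handwheel '[[[0.04,-0.038,0.2],[0,0.14,0]],[[0.04,-0.038,0.2],[0,0.14,0]],[[0.084,-0.038,0.489],[0.0016,0.278,-0.003]],[[0.084,-0.038,0.489],[0.0016,0.278,-0.003]],[[0.084,-0.038,0.489],[0.0016,0.278,-0.003]],[[0.084,-0.038,0.489],[0.0016,0.278,-0.003]],[[0.084,-0.038,0.489],[0.0016,0.278,-0.003]]]'
python3 - <<'E'
from go import *
p=snap('wrist','w2.png')
for t in ['wedge_tab','lamp']:
  for r in finder.silhouettes(t,p)[:2]:
    c=toclamp(Q,maskpts(p,r['region'])); h=c[(c[:,2]>.04)] 
    print(t,r['score'],r['rect'],np.percentile(h,[3,50,97],axis=0) if len(h) else '')
to(toworld(Q,[.109,.0045,.057]),rot(50))
E
```

```text
t: 4.15
position: [0.6339, 0.1876, 0.2173]
tool_rot: [[0.813, 0.054, 0.579], [0.078, -0.997, -0.017], [0.576, 0.059, -0.815]]
ft_force: [0.4, 0.0, -0.1]
opening: 0.0426
grasp_force: 0.0
wedge_tab 0.7 [320.7, 254.9, 366.0, 278.6] [[ 0.1024 -0.0013  0.0427]
 [ 0.1098  0.0066  0.0602]
 [ 0.1176  0.0121  0.062 ]]
wedge_tab 0.51 [342.0, 281.6, 361.5, 364.7] [[ 0.0154 -0.0029  0.0413]
 [ 0.0168  0.0011  0.0429]
 [ 0.0639  0.0333  0.2825]]
lamp 0.62 [302.3, 165.5, 429.7, 257.9] [[ 0.1116 -0.0458  0.1411]
 [ 0.139   0.0017  0.1431]
 [ 0.1663  0.0454  0.1617]]
row [-0.2623, 0.065, 0.5238] [0.0205, 0.0823, 0.0051] mm 176.8221727960467 deg 15.28579071366911 tcp [0.6617 0.1602 0.0448]
```

View pics/w2.png

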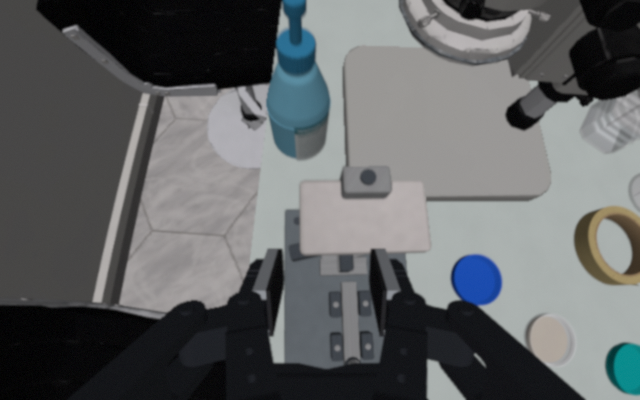

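```bash
python3 - <<'E'
from go import *
s=manip.read_state(); print(np.array(s['q']),np.array(s['qd']),s['ft_force'])
to(toworld(Q,[.109,.0045,.057]),rot(50),back=.09)
E
```

```text
[-0.9261  0.4597  0.5183  2.0551  0.5347  0.1615 -2.5191] [ 0.034   0.0168 -0.0333  0.0079  0.0041  0.0022 -0.0016] [-0.7187 -0.4244 -0.6918]
row [-0.339, 0.0834, 0.2344] [0.0205, 0.0823, 0.0051] mm 126.15843007761413 deg 15.28579071366911 tcp [0.593  0.1542 0.1026]
```

```bash
cat > kin.py <<'E'
from go import *
import itertools
S0=dict(q=[1.045,.521,-.036,1.599,.021,1.021,-.113],position=[.275,-.561,.231],tool_rot=[[.8979,.4402,-.0006],[.4402,-.8979,.001],[-.0001,-.0012,-1]])
def frames(q,sg):
    A=np.eye(3);out=[]
    for i,a in enumerate(q): 
        A=A@R.from_euler('y' if i%2 else 'z',sg[i]*a).as_matrix(); out.append(A)
    return out
E
python3 - <<'E'
from kin import *
S1=manip.read_state(); res=[]
for sg in itertools.product([1,-1],repeat=7):
    if sg[1]<0: continue
    for off in range(4):
        Z=R.from_euler('z',off*np.pi/2).as_matrix(); e=0
        for s in (S0,S1): e+=np.linalg.norm(frames(s['q'],sg)[-1]@Z-np.array(s['tool_rot']))
        res.append((e,sg,off))
res.sort(key=lambda r:r[0]); print(res[:4])
sg=res[0][1]; M=[];b=[]
for s in (S0,S1):
    f=frames(s['q'],sg); z=np.array([0,0,1.]);x=np.array([1,0,0])
    M.append(np.c_[z,f[1]@z,f[3]@z,f[6]@z,f[1]@x,f[3]@x][:, :]);b+=list(s['position'])
M=np.vstack(M)
for k in (4,6): print(k,np.linalg.lstsq(M[:,:k],b,rcond=None)[:2])
E
```

```text
[(np.float64(0.0032725140282205334), (-1, 1, -1, 1, -1, 1, -1), 1), (np.float64(1.4698605733125134), (1, 1, 1, 1, 1, 1, 1), 3), (np.float64(1.5013169814505742), (-1, 1, -1, 1, 1, 1, -1), 1), (np.float64(1.5040908049436992), (-1, 1, 1, 1, -1, 1, -1), 1)]
4 (array([0.5112, 0.4131, 0.4791, 0.3798]), array([0.0041]))
6 (array([-23.742 ,  19.8607,  -1.2747,   1.003 , -10.6772,  -2.0761]), array([], dtype=float64))
```

```bash
cat > rec.py <<'E'
from go import *
import json
s=manip.read_state(); open('log.jsonl','a').write(json.dumps({k:np.array(s[k]).tolist() for k in('q','position','tool_rot')})+'\n'); print(np.array(s['q']))
E
python3 rec.py; python3 -m handwheel '[[[0,0,-0.2],[0,0,0]],[[0,0,-0.3],[0,-0.05,0]]]'; python3 rec.py
python3 - <<'E'
from go import *
to(toworld(Q,[-.02,0,.29]),rot(0))
E
```

```text
[-0.9261  0.4597  0.5183  2.0551  0.5347  0.1615 -2.5191]
t: 4.55
position: [0.588, 0.1912, 0.2784]
tool_rot: [[0.866, 0.055, 0.497], [0.081, -0.996, -0.031], [0.494, 0.067, -0.867]]
ft_force: [1.1, -0.2, -1.8]
opening: 0.0425
grasp_force: 0.0
[-0.8621  0.2851  0.3609  2.0037  0.4219  0.4672 -2.3748]
row [-0.2241, 0.1451, -0.088] [0.0235, -0.1644, -0.0044] mm 84.33115425988531 deg 29.9020771319552 tcp [0.5191 0.1433 0.271 ]
```

```bash
python3 -m handwheel '[[[-0.22,0.145,-0.088],[0.0235,-0.164,-0.004]],[[-0.22,0.145,-0.088],[0.0235,-0.164,-0.004]],[[-0.22,0.145,-0.088],[0.0235,-0.164,-0.004]],[[-0.22,0.145,-0.088],[0.0235,-0.164,-0.004]]]'; python3 rec.py
python3 - <<'E'
from kin import *
import json
from scipy.optimize import least_squares
L=[S0]+[json.loads(l) for l in open('log.jsonl')]
sg=(-1,1,-1,1,-1,1,-1); z=np.array([0,0,1.]);x=np.array([1,0,0])
M=[];b=[]
for s in L:
    f=frames(s['q'],sg); M.append(np.c_[z,f[1]@z,f[3]@z,f[6]@z,f[0]@x,f[1]@x,f[3]@x,f[5]@x]);b+=list(s['position'])
M=np.vstack(M);b=np.array(b)
for c in ([0,1,2,3],[0,1,2,3,6],[0,1,2,3,5,6],[0,1,2,3,7],[0,1,2,3,6,7],[0,1,2,3,5],[0,1,2,3,5,6,7],[0,1,2,3,4,5,6,7]):
    r=np.linalg.lstsq(M[:,c],b,rcond=None); print(c,r[0],np.abs(M[:,c]@r[0]-b).max())
E
```

```text
t: 5.05
position: [0.5247, 0.1376, 0.2702]
tool_rot: [[0.997, 0.072, 0.001], [0.072, -0.997, 0.002], [0.001, -0.002, -1.0]]
ft_force: [-0.2, 0.2, -0.7]
opening: 0.0429
grasp_force: 0.0
[-0.4787  0.3499  0.1495  1.7805 -0.0622  1.0139 -1.8037]
[0, 1, 2, 3] [0.5397 0.3878 0.4802 0.382 ] 0.04841936564035887
[0, 1, 2, 3, 6] [0.5791 0.482  0.507  0.4144 0.1033] 0.05113452701120591
[0, 1, 2, 3, 5, 6] [ 0.4225  0.5718  0.5132  0.4004 -0.0744  0.0562] 0.0563999955450426
[0, 1, 2, 3, 7] [0.4894 0.4462 0.4822 0.38   0.0259] 0.04946477870696922
[0, 1, 2, 3, 6, 7] [0.5332 0.5326 0.5083 0.412  0.1014 0.0232] 0.05240377368468274
[0, 1, 2, 3, 5] [ 0.3651  0.555   0.5034  0.383  -0.0937] 0.05406643574172476
[0, 1, 2, 3, 5, 6, 7] [ 0.3809  0.5278  0.5163  0.392  -0.1548  0.0106 -0.0646] 0.05856091200441388
[0, 1, 2, 3, 4, 5, 6, 7] [ 0.3133  0.544   0.5263  0.3681 -0.183  -0.0791 -0.0648 -0.1235] 0.059782993014342645
```

```bash
python3 - <<'E'
from kin import *
import json
L=[S0]+[json.loads(l) for l in open('log.jsonl')]
sg=(-1,1,-1,1,-1,1,-1); z=np.array([0,0,1.]);x=np.array([1,0,0]);y=np.array([0,1,0])
M=[];b=[]
for s in L:
    f=frames(s['q'],sg); M.append(np.c_[z,f[1]@z,f[3]@z,f[6]@z,f[1]@x,f[3]@x,f[5]@x,f[1]@y,f[3]@y,f[5]@y]);b+=list(s['position'])
M=np.vstack(M);b=np.array(b)
import itertools
res=[]
for k in range(0,4):
  for c in itertools.combinations(range(4,10),k):
    c=[0,1,2,3,*c]; r=np.linalg.lstsq(M[:,c],b,rcond=None)[0]; res.append((np.abs(M[:,c]@r-b).max(),c,np.round(r,4)))
for r in sorted(res,key=lambda r:r[0])[:8]: print(r)
E
```

```text
(np.float64(0.00029279702986031997), [0, 1, 2, 3, 4, 7, 8], array([ 0.3224,  0.5282,  0.4198,  0.3289,  0.0013, -0.0206, -0.0385]))
(np.float64(0.00038699933955521626), [0, 1, 2, 3, 5, 7, 8], array([ 0.3259,  0.5372,  0.4234,  0.329 ,  0.0117, -0.0303, -0.0287]))
(np.float64(0.0004099339360228438), [0, 1, 2, 3, 6, 7, 8], array([ 0.3215,  0.5287,  0.4202,  0.3288, -0.0006, -0.0211, -0.0379]))
(np.float64(0.00045083705022286313), [0, 1, 2, 3, 7, 8, 9], array([ 0.3209,  0.5293,  0.4206,  0.3284, -0.0209, -0.0373, -0.0008]))
(np.float64(0.0004563667529175197), [0, 1, 2, 3, 7, 8], array([ 0.3205,  0.53  ,  0.4202,  0.3288, -0.0211, -0.0379]))
(np.float64(0.0005282041378018576), [0, 1, 2, 3, 5, 7, 9], array([ 0.3419,  0.5656,  0.4321,  0.3318,  0.0518, -0.0629,  0.004 ]))
(np.float64(0.0005609217354888285), [0, 1, 2, 3, 5, 6, 8], array([ 0.3115,  0.5101,  0.4129,  0.3286, -0.0264, -0.0018, -0.0591]))
(np.float64(0.0006441658731188848), [0, 1, 2, 3, 5, 6, 7], array([ 0.3397,  0.5624,  0.4333,  0.3294,  0.0477,  0.0016, -0.0589]))
```

```bash
cat >> kin.py <<'E'
from scipy.optimize import least_squares
SG=(-1,1,-1,1,-1,1,-1); LK=[0.3205,0.53,0.4202,0.3288,-0.0211,-0.0379]
LO=np.array([-2.91,-.3,-1.5,.17,-1.26,.16,-2.52]);HI=np.array([2.91,2.13,1.42,2.43,4.41,1.93,2.52])
Z90=R.from_euler('z',np.pi/2).as_matrix()
def fk(q):
    f=frames(q,SG); e=np.eye(3); 
    return LK[0]*e[2]+f[1]@[0,LK[4],LK[1]]+f[3]@[0,LK[5],LK[2]]+f[6][:,2]*LK[3], f[6]@Z90
def ik(P,Rt,q0,w=1e-3,qref=None):
    qref=q0 if qref is None else qref
    def fun(q):
        p,A=fk(q); return np.r_[(p-P)*10,R.from_matrix(A.T@Rt).as_rotvec()*2,w*(q-qref)]
    r=least_squares(fun,np.clip(q0,LO+.021,HI-.021),bounds=(LO+.02,HI-.02))
    p,A=fk(r.x); return r.x,np.linalg.norm(p-P),np.linalg.norm(R.from_matrix(A.T@Rt).as_rotvec())
E
python3 - <<'E'
from kin import *
rng=np.random.default_rng(0); qn=np.array(manip.read_state()['q'])
FL=np.diag([-1.,-1,1])
for lean in (40,45,50):
  for fl in (0,1):
    best=[]
    for i in range(25):
        q0=qn if i==0 else rng.uniform(LO,HI)
        Rt=rot(lean)@(FL if fl else np.eye(3)); P=toworld(Q,[.109,.0045,.057])[0]+Rt[:,2]*.019
        q,e,a=ik(P,Rt,q0)
        if e<2e-3 and a<.02:
            m=np.minimum(q-LO,HI-q).min(); best.append((m,np.abs(q-qn).max(),q))
    best.sort(key=lambda b:-b[0]); print(lean,fl,len(best)); 
    for b in best[:3]: print('  ',round(b[0],2),round(b[1],2),b[2])
    for b in sorted(best,key=lambda b:b[1])[:1]: print('  near',round(b[0],2),round(b[1],2),b[2])
E
```

```text
40 0 10
   0.3 3.85 [-0.2423  0.7703 -0.2483  2.1266  2.4394  0.5539  2.0465]
   0.3 3.85 [-0.2449  0.7701 -0.2449  2.1267  2.4418  0.5527  2.0429]
   0.3 3.83 [-0.255   0.769  -0.2315  2.1272  2.4513  0.5479  2.0284]
  near 0.29 3.27 [-0.5722  0.7843  0.1867  2.1438  2.8605  0.4462  1.4689]
40 1 17
   0.33 2.21 [ 0.3099  1.0392 -1.0366  2.0998  2.1525  0.9947 -0.4151]
   0.32 2.25 [ 0.1659  0.9125 -0.8076  2.1062  2.1882  0.8308 -0.5944]
   0.32 2.27 [ 0.1064  0.8764 -0.7209  2.109   2.2113  0.7774 -0.6635]
  near 0.33 2.21 [ 0.3099  1.0392 -1.0366  2.0998  2.1525  0.9947 -0.4151]
45 0 15
   0.27 3.92 [-0.1046  0.8287 -0.4441  2.1637  2.4541  0.7679  2.1122]
   0.26 3.88 [-0.1334  0.8216 -0.4064  2.1652  2.4709  0.7535  2.0778]
   0.25 3.6 [-0.3564  0.7949 -0.1168  2.1767  2.6287  0.6622  1.7944]
  near 0.23 3.12 [-0.749   0.8686  0.4031  2.1966  3.0577  0.5962  1.1497]
45 1 17
   0.29 2.35 [ 0.3748  1.1691 -1.1567  2.1419  2.2896  1.1799 -0.3983]
   0.29 2.36 [ 0.3023  1.0723 -1.0274  2.1448  2.2959  1.0819 -0.5175]
   0.28 2.36 [ 0.2799  1.048  -0.9906  2.1457  2.2999  1.0561 -0.5506]
  near 0.29 2.35 [ 0.3748  1.1691 -1.1567  2.1419  2.2896  1.1799 -0.3983]
50 0 15
   0.24 4.06 [ 0.0818  0.9468 -0.705   2.1919  2.4744  1.017   2.2557]
   0.24 4.09 [ 0.1047  0.9598 -0.7367  2.1908  2.4674  1.0316  2.2841]
   0.23 3.76 [-0.1766  0.8549 -0.3642  2.2044  2.5762  0.8874  1.9543]
  near 0.2 3.1 [-0.6884  0.8841  0.2956  2.2304  2.9155  0.7543  1.2947]
50 1 14
   0.25 2.49 [ 0.3862  1.2415 -1.1777  2.179   2.4243  1.2922 -0.4277]
   0.25 2.49 [ 0.3038  1.1262 -1.0328  2.1822  2.4253  1.1941 -0.5781]
   0.25 2.49 [ 0.28    1.0997 -0.9944  2.1832  2.428   1.1702 -0.6161]
  near 0.25 2.49 [ 0.3862  1.2415 -1.1777  2.179   2.4243  1.2922 -0.4277]
```

```bash
cat >> kin.py <<'E'
FL=np.diag([-1.,-1,1])
def rows(qs,qn=None,dp=3):
    "rows for joint waypoints relative to the measured pose"
    s=manip.read_state(); p0=np.array(s['position']);R0=np.array(s['tool_rot']); out=[];pR=R0;pp=p0
    for q in qs:
        p,A=fk(q); sh=R0.T@(p-p0)/.3; rv=R.from_matrix(R0.T@A).as_rotvec()/np.pi
        d=np.degrees(R.from_matrix(pR.T@A).magnitude())
        print('[%s,%s]'%(np.round(sh,dp).tolist(),np.round(rv,dp).tolist()),'| z',p.round(3),'deg %.0f mm %.0f'%(d,np.linalg.norm(p-pp)*1e3)); pR=A;pp=p
E
python3 - <<'E'
from kin import *
rng=np.random.default_rng(1); qn=np.array(manip.read_state()['q']); Rt=rot(45)@FL
P=toworld(Q,[.109,.0045,.057])[0]+Rt[:,2]*(.019-.10)
c=[]
for i in range(30):
    q,e,a=ik(P,Rt,qn if i==0 else rng.uniform(LO,HI),w=.02,qref=qn)
    if e<5e-3 and a<.03: c.append((np.abs(q-qn).max(),q))
c.sort(key=lambda t:t[0]); 
for t in c[:4]: print(t)
qt=c[0][1]
rows([qn+(qt-qn)*k/14 for k in range(1,15)])
E
```

```text
(np.float64(2.457992445919081), array([-0.2142,  0.6098, -0.376 ,  2.3372,  2.3958,  0.7133, -1.1251]))
(np.float64(2.457992872084126), array([-0.2142,  0.6098, -0.376 ,  2.3372,  2.3958,  0.7133, -1.1251]))
(np.float64(2.4579947133187594), array([-0.2142,  0.6098, -0.376 ,  2.3372,  2.3958,  0.7133, -1.1251]))
(np.float64(2.457996480305151), array([-0.2142,  0.6098, -0.376 ,  2.3372,  2.3958,  0.7133, -1.1251]))
[[-0.015, 0.142, 0.073],[-0.045, -0.003, -0.051]] | z [0.523 0.095 0.248] deg 12 mm 48
[[-0.013, 0.27, 0.123],[-0.087, -0.007, -0.106]] | z [0.527 0.057 0.233] deg 12 mm 42
[[0.004, 0.381, 0.158],[-0.126, -0.012, -0.164]] | z [0.534 0.024 0.223] deg 13 mm 35
[[0.035, 0.47, 0.181],[-0.162, -0.018, -0.225]] | z [ 0.546 -0.002  0.216] deg 13 mm 29
[[0.079, 0.532, 0.198],[-0.195, -0.024, -0.289]] | z [ 0.56 -0.02  0.21] deg 13 mm 23
[[0.13, 0.567, 0.214],[-0.225, -0.03, -0.355]] | z [ 0.576 -0.029  0.206] deg 13 mm 19
[[0.184, 0.573, 0.232],[-0.252, -0.036, -0.422]] | z [ 0.592 -0.03   0.2  ] deg 13 mm 17
[[0.237, 0.55, 0.255],[-0.277, -0.04, -0.492]] | z [ 0.608 -0.022  0.194] deg 13 mm 18
[[0.281, 0.501, 0.285],[-0.299, -0.042, -0.563]] | z [ 0.62  -0.006  0.185] deg 13 mm 22
[[0.313, 0.426, 0.322],[-0.318, -0.042, -0.635]] | z [0.628 0.017 0.173] deg 13 mm 27
[[0.327, 0.33, 0.366],[-0.336, -0.038, -0.708]] | z [0.63  0.046 0.16 ] deg 13 mm 32
[[0.318, 0.218, 0.416],[-0.353, -0.03, -0.782]] | z [0.625 0.08  0.145] deg 13 mm 37
[[0.283, 0.093, 0.468],[-0.368, -0.018, -0.855]] | z [0.612 0.116 0.13 ] deg 13 mm 42
[[0.221, -0.037, 0.52],[0.38, -0.001, 0.92]] | z [0.59  0.154 0.114] deg 13 mm 46
```

```bash
python3 -m handwheel '[[[-0.05,0.142,0],[-0.045,-0.003,-0.051]],[[-0.1,0.27,0],[-0.087,-0.007,-0.106]],[[-0.1,0.32,0],[-0.126,-0.012,-0.164]],[[-0.1,0.32,0],[-0.126,-0.012,-0.164]],[[-0.1,0.4,0],[-0.162,-0.018,-0.225]],[[-0.1,0.45,0],[-0.195,-0.024,-0.289]],[[-0.1,0.45,0],[-0.195,-0.024,-0.289]],[[-0.1,0.48,0],[-0.225,-0.03,-0.355]],[[-0.1,0.48,0],[-0.252,-0.036,-0.422]],[[-0.1,0.48,0],[-0.252,-0.036,-0.422]]]' 0.45 ; python3 rec.py
```

```text
t: 6.3
position: [0.5036, -0.006, 0.2698]
tool_rot: [[0.211, 0.891, 0.403], [0.84, 0.045, -0.54], [-0.499, 0.453, -0.739]]
ft_force: [0.5, 0.2, -0.0]
opening: 0.039
grasp_force: 0.0
[-0.6839  0.2548  0.1268  2.1914  0.9673  0.906  -1.3614]
```

```bash
python3 - <<'E'
from kin import *
qn=np.array(manip.read_state()['q']); Rt=rot(45)@FL
P=toworld(Q,[.109,.0045,.057])[0]+Rt[:,2]*(.019-.10)
q,e,a=ik(P,Rt,[-0.2142,0.6098,-0.376,2.3372,2.3958,0.7133,-1.1251],w=.02,qref=qn); print(q,e,a)
rows([qn+(q-qn)*k/9 for k in range(1,10)])
E
```

```text
[-0.3009  0.5991 -0.2666  2.3417  2.4502  0.6798 -1.2083] 2.460847072160251e-05 0.00040286151279730003
[[0.019, 0.074, 0.051],[-0.029, -0.005, -0.05]] | z [ 0.531 -0.009  0.266] deg 10 mm 28
[[0.063, 0.138, 0.094],[-0.056, -0.008, -0.102]] | z [ 0.556 -0.003  0.258] deg 10 mm 27
[[0.128, 0.187, 0.13],[-0.081, -0.006, -0.154]] | z [0.577 0.008 0.247] deg 10 mm 27
[[0.213, 0.219, 0.161],[-0.106, -0.001, -0.207]] | z [0.595 0.024 0.232] deg 10 mm 28
[[0.312, 0.229, 0.186],[-0.13, 0.007, -0.259]] | z [0.607 0.046 0.213] deg 10 mm 31
[[0.422, 0.217, 0.205],[-0.153, 0.019, -0.311]] | z [0.613 0.07  0.191] deg 10 mm 34
[[0.537, 0.182, 0.217],[-0.177, 0.034, -0.362]] | z [0.612 0.097 0.166] deg 10 mm 36
[[0.654, 0.125, 0.219],[-0.202, 0.052, -0.411]] | z [0.605 0.125 0.14 ] deg 10 mm 39
[[0.768, 0.047, 0.211],[-0.228, 0.073, -0.458]] | z [0.59  0.154 0.114] deg 10 mm 41
```

```bash
python3 -m handwheel '[[[0.019,0.074,0.051],[-0.029,-0.005,-0.05]],[[0.063,0.138,0.094],[-0.056,-0.008,-0.102]],[[0.128,0.187,0.13],[-0.081,-0.006,-0.154]],[[0.213,0.219,0.161],[-0.106,-0.001,-0.207]],[[0.312,0.229,0.186],[-0.13,0.007,-0.259]],[[0.422,0.217,0.205],[-0.153,0.019,-0.311]],[[0.537,0.182,0.217],[-0.177,0.034,-0.362]],[[0.654,0.125,0.219],[-0.202,0.052,-0.411]],[[0.768,0.047,0.211],[-0.228,0.073,-0.458]],[[0.768,0.047,0.211],[-0.228,0.073,-0.458]],[[0.768,0.047,0.211],[-0.228,0.073,-0.458]]]'; python3 rec.py
python3 - <<'E'
from kin import *
p=snap('scene','s2.png'); a=p['image'][100:310,110:400]; cv2.imwrite('pics/s2c.png',cv2.resize(a,None,fx=2.5,fy=2.5))
to(toworld(Q,[.109,.0045,.057]),rot(45)@FL,back=.1)
to(toworld(Q,[.109,.0045,.057]),rot(45)@FL,back=0)
E
```

```text
t: 7.68
position: [0.5925, 0.1527, 0.1159]
tool_rot: [[-0.705, -0.076, 0.705], [-0.053, 0.997, 0.054], [-0.707, 0.001, -0.707]]
ft_force: [-0.2, -0.8, -0.2]
opening: 0.0383
grasp_force: 0.0
[-0.4788  0.5913 -0.0393  2.3439  2.5673  0.6147 -1.3875]
row [0.0102, 0.0034, -0.0013] [-0.002, 0.0003, -0.0024] mm 3.254731398798773 deg 0.5688016146910947 tcp [0.5901 0.154  0.1143]
row [0.0106, 0.0055, 0.332] [-0.002, 0.0003, -0.0024] mm 99.66148546508909 deg 0.5688016146910947 tcp [0.6606 0.1601 0.0436]
```

View pics/s2c.png

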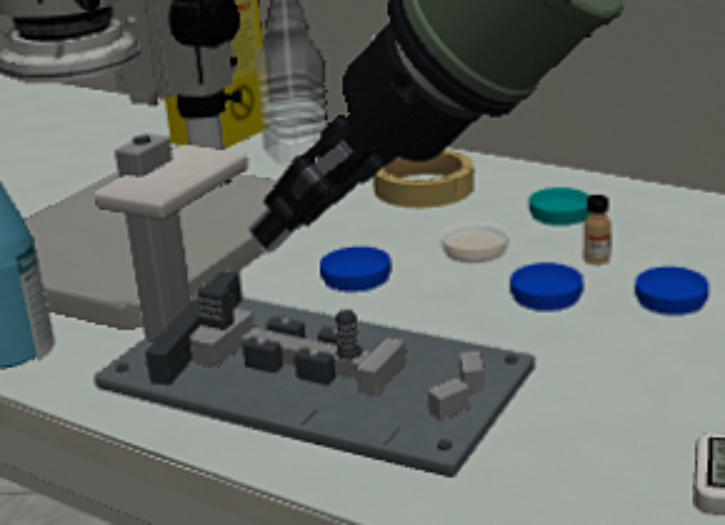

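```bash
python3 -m handwheel '[[[0.0104,0.0045,0.16],[-0.002,0,-0.0024]],[[0.0106,0.0055,0.28],[-0.002,0,-0.0024]],[[0.0106,0.0055,0.33],[-0.002,0,-0.0024]],[[0.0106,0.0055,0.33],[-0.002,0,-0.0024]]]'
python3 -m handwheel '[[[0,0,0],[0,0,0]],[[0,0,0],[0,0,0]],[[0,0,0],[0,0,0]],[[0,0,0],[0,0,0]],[[0,0,0],[0,0,0]]]' 0 60; python3 rec.py
python3 - <<'E'
from kin import *
s=manip.read_state(); print('tcp clamp',toclamp(Q,np.array([s['position']])))
R0=np.array(s['tool_rot']); C=R.from_euler('z',Q[2]).as_matrix()
for d in (.03,.052): print(R0.T@C@np.array([.196,-.981,0])*d/.3)
E
```

```text
t: 8.22
position: [0.6597, 0.1607, 0.0432]
tool_rot: [[-0.704, -0.089, 0.704], [-0.064, 0.996, 0.062], [-0.707, -0.001, -0.707]]
ft_force: [0.0, 0.5, 0.3]
opening: 0.0384
grasp_force: 0.0
t: 8.85
position: [0.6594, 0.1611, 0.0442]
tool_rot: [[-0.704, -0.09, 0.705], [-0.064, 0.996, 0.064], [-0.708, -0.0, -0.706]]
ft_force: [-7.1, -1.2, 8.5]
opening: 0.0129
grasp_force: 61.8
[-0.4022  0.7936 -0.0576  2.1806  2.6717  0.6481 -1.4107]
tcp clamp [[0.1213 0.0056 0.0442]]
[-0.0136 -0.0982  0.0136]
[-0.0235 -0.1702  0.0236]
```

```bash
python3 -m handwheel '[[[-0.005,-0.035,0.005],[0,0,0]],[[-0.01,-0.07,0.01],[0,0,0]],[[-0.0136,-0.098,0.0136],[0,0,0]],[[-0.017,-0.125,0.017],[0,0,0]],[[-0.02,-0.15,0.02],[0,0,0]],[[-0.021,-0.157,0.021],[0,0,0]],[[-0.021,-0.157,0.021],[0,0,0]]]'
python3 - <<'E'
from kin import *
s=manip.read_state(); print('tcp clamp',toclamp(Q,np.array([s['position']])))
E
```

```text
t: 9.72
position: [0.6728, 0.1145, 0.0443]
tool_rot: [[-0.703, -0.089, 0.705], [-0.064, 0.996, 0.063], [-0.708, -0.001, -0.706]]
ft_force: [-4.9, -2.2, 5.1]
opening: 0.0123
grasp_force: 61.3
tcp clamp [[ 0.1306 -0.0419  0.0443]]
```

```bash
python3 -m handwheel '[[[-0.002,-0.012,0.002],[0,0,0]],[[-0.003,-0.02,0.003],[0,0,0]],[[-0.004,-0.027,0.004],[0,0,0]],[[-0.004,-0.027,0.004],[0,0,0]]]'
python3 - <<'E'
from kin import *
s=manip.read_state(); print('tcp clamp',toclamp(Q,np.array([s['position']])))
E
```

```text
t: 10.22
position: [0.6734, 0.1133, 0.0441]
tool_rot: [[-0.704, -0.1, 0.703], [-0.068, 0.995, 0.073], [-0.707, 0.003, -0.708]]
ft_force: [-21.0, 24.5, 16.7]
opening: 0.0128
grasp_force: 64.1
tcp clamp [[ 0.1311 -0.0432  0.0441]]
```

```bash
python3 -m handwheel '[[[0,0.008,0],[0,0,0]],[[0,0.008,0],[0,0,0]],[[0,0.008,-0.1],[0,0,0]],[[0,0.008,-0.3],[0,0,0]],[[0,0.008,-0.3],[0,0,0]],[[0,0.008,-0.3],[0,0,0]]]' 0.45
python3 - <<'E'
from kin import *
p=snap('scene')
for n in ['top','scene']:
  p=snap(n)
  for t in ['bar_handle','wedge_tab']:
    for r in finder.silhouettes(t,p)[:1]:
      c=toclamp(Q,maskpts(p,r['region'])); h=c[(c[:,2]>.05)&(c[:,2]<.068)]
      print(n,t,round(r['score'],2),np.percentile(h,[3,50,97],axis=0).tolist() if len(h) else '')
to(toworld(Q,[.0108,-.0003,.058]),rot(45)@FL,back=.08)
to(toworld(Q,[.0108,-.0003,.058]),rot(45)@FL,back=0)
E
```

```text
t: 10.98
position: [0.6124, 0.1036, 0.1073]
tool_rot: [[-0.703, -0.09, 0.705], [-0.064, 0.996, 0.063], [-0.708, -0.001, -0.706]]
ft_force: [0.0, -0.2, -1.1]
opening: 0.0386
grasp_force: 0.0
top wedge_tab 0.67 [[0.11091348528896623, -0.04889883124047727, 0.05208698164713638], [0.1190908183753998, -0.04238930294217237, 0.059201422667159775], [0.12910751505928938, -0.035977573744677645, 0.06375420394522077]]
scene bar_handle 0.78 [[0.00345541239246088, -0.0035286346457255153, 0.050399892832527333], [0.008187239221724495, 0.0044487760128781905, 0.05537422736185804], [0.01599179407492084, 0.008484597154211695, 0.05942925483816904]]
scene wedge_tab 0.58 [[0.1118170406424331, -0.0456061049450505, 0.050420163553247285], [0.12036803231415819, -0.03606460776764244, 0.058045414853856836], [0.13199132043183465, -0.0323848719229887, 0.061955153446433035]]
row [0.2501, 0.1588, -0.2263] [0.0006, -0.0002, 0.001] mm 111.83791609367047 deg 0.212770391103208 tcp [0.5068 0.1419 0.1011]
row [0.2499, 0.1583, 0.0404] [0.0006, -0.0002, 0.001] mm 89.57743705639905 deg 0.212770391103208 tcp [0.5632 0.1468 0.0446]
```

```bash
python3 - <<'E'
from kin import *
qn=np.array(manip.read_state()['q'])
for lean in (45,35,25,15):
  Rt=rot(lean)@FL
  for X,bk in((.0108,.07),(.0108,0),(.045,0)):
    P=toworld(Q,[X,0,.058])[0]+Rt[:,2]*(.019-bk)
    print(lean,X,bk,*ik(P,Rt,qn))
E
```

```text
45 0.0108 0.07 [ 0.4222  1.1849 -1.48    2.41    2.0365  1.5159 -0.43  ] 0.011866061813530837 0.08138859575588998
45 0.0108 0 [-0.4255  0.7764 -0.134   2.41    2.6441  0.8635 -1.4814] 3.0965742118989036e-08 2.7606900116656515e-07
45 0.045 0 [-0.4159  0.7764 -0.0988  2.332   2.6648  0.7825 -1.4607] 9.652059617315314e-09 1.2475401945500066e-07
35 0.0108 0.07 [-0.5123  0.5203 -0.0239  2.41    2.4858  0.4357 -1.3289] 5.7814528055559724e-08 2.950692671621912e-07
35 0.0108 0 [-0.4496  0.6896 -0.0475  2.3228  2.6072  0.5083 -1.41  ] 9.47894292840795e-09 1.5883353623623253e-07
35 0.045 0 [-0.4458  0.7044 -0.0125  2.243   2.6153  0.4386 -1.3886] 1.2309871371409233e-08 2.0636488063180635e-07
25 0.0108 0.07 [-0.4349  0.4813 -0.0448  2.2629  1.6315  0.18   -0.4082] 3.71412942897414e-07 5.3949655988765825e-06
25 0.0108 0 [-0.4846  0.6521  0.0515  2.2147  2.4114  0.18   -1.1875] 1.4900997988739313e-07 2.325841173800379e-06
25 0.045 0 [-0.3857  0.6715 -0.0444  2.1278  1.9897  0.18   -0.7184] 2.6253846829889746e-07 4.268702095552861e-06
15 0.0108 0.07 [ 0.3021  0.6888 -0.9864  2.0702  1.1544  0.7333  0.2332] 1.3360117288101238e-07 1.8244880049762232e-06
15 0.0108 0 [ 0.1367  0.7568 -0.7415  2.0579  1.2825  0.5853  0.1221] 1.4451010054677224e-07 2.224052539437081e-06
15 0.045 0 [ 0.1893  0.8175 -0.8136  1.97    1.2612  0.6647  0.2069] 1.1680916306194248e-07 2.0520708620730127e-06
```

```bash
python3 - <<'E'
from kin import *
Rt=rot(35)@FL
to(toworld(Q,[.0108,-.0003,.109]),Rt)
to(toworld(Q,[.0108,-.0003,.059]),Rt)
E
```

```text
row [0.1408, 0.1582, -0.0809] [0.0005, 0.0553, 0.0011] mm 68.00905028636332 deg 9.963708036307743 tcp [0.5606 0.1466 0.0934]
row [0.2585, 0.1584, 0.0371] [0.0005, 0.0553, 0.0011] mm 91.63773759948619 deg 9.963708036307743 tcp [0.5606 0.1466 0.0434]
```

```bash
python3 -m handwheel '[[[0.14,0.158,-0.081],[0.0005,0.055,0.001]],[[0.14,0.158,-0.081],[0.0005,0.055,0.001]],[[0.2,0.158,-0.02],[0.0005,0.055,0.001]],[[0.2585,0.158,0.037],[0.0005,0.055,0.001]],[[0.2585,0.158,0.037],[0.0005,0.055,0.001]]]'
python3 -m handwheel '[[[0,0,0],[0,0,0]],[[0,0,0],[0,0,0]],[[0,0,0],[0,0,0]],[[0,0,0],[0,0,0]],[[0,0,0],[0,0,0]]]' 0 40; python3 rec.py
python3 - <<'E'
from kin import *
s=manip.read_state(); print('tcp clamp',toclamp(Q,np.array([s['position']])))
R0=np.array(s['tool_rot']); C=R.from_euler('z',Q[2]).as_matrix()
for d in (.033,.036): print(R0.T@C@np.array([1,0,0])*d/.3)
E
```

```text
t: 11.95
position: [0.5601, 0.146, 0.0424]
tool_rot: [[-0.816, -0.086, 0.571], [-0.071, 0.996, 0.049], [-0.573, -0.001, -0.819]]
ft_force: [-1.1, -0.1, 0.3]
opening: 0.0386
grasp_force: 0.0
t: 12.58
position: [0.5612, 0.1461, 0.0449]
tool_rot: [[-0.814, -0.086, 0.574], [-0.07, 0.996, 0.049], [-0.576, -0.0, -0.817]]
ft_force: [-0.7, -6.3, 5.4]
opening: 0.012
grasp_force: 39.6
[-0.4394  0.6844 -0.0566  2.3227  2.5979  0.5097 -1.3956]
tcp clamp [[ 0.0222 -0.0009  0.0449]]
[-0.0899  0.0001  0.0634]
[-0.0981  0.0001  0.0692]
```

```bash
python3 -m handwheel '[[[-0.04,0,0.028],[0,0,0]],[[-0.07,0,0.05],[0,0,0]],[[-0.09,0,0.0634],[0,0,0]],[[-0.1,0,0.071],[0,0,0]],[[-0.1,0,0.071],[0,0,0]]]'
python3 - <<'E'
from kin import *
s=manip.read_state(); print('tcp clamp',toclamp(Q,np.array([s['position']])))
E
```

```text
t: 13.2
position: [0.5948, 0.1489, 0.0436]
tool_rot: [[-0.817, -0.087, 0.57], [-0.071, 0.996, 0.049], [-0.572, -0.0, -0.82]]
ft_force: [-25.0, -7.9, 20.5]
opening: 0.0119
grasp_force: 40.7
tcp clamp [[ 0.0559 -0.001   0.0436]]
```

```bash
python3 -m handwheel '[[[0,0,0],[0,0,0]],[[0,0,0],[0,0,0]],[[0.115,0,-0.16],[0,0,0]],[[0.2,0,-0.28],[0,0,0]],[[0.2,0,-0.28],[0,0,0]],[[0.2,0,-0.28],[0,0,0]]]' 0.5
python3 - <<'E'
from kin import *
p=snap('top')
for t in ['bar_handle','wedge_tab','dish_center']:
    for r in finder.silhouettes(t,p)[:5]:
      w=maskpts(p,r['region']); c=toclamp(Q,w); h=c[(c[:,2]>.05)&(c[:,2]<.068)]
      if t=='dish_center': w=w[w[:,2]>.008]; print(np.median(p['image'][r['region']],0),(np.percentile(w,3,axis=0)+np.percentile(w,97,axis=0))/2)
      else: print(t,round(r['score'],2),np.percentile(h,[3,50,97],axis=0).tolist() if len(h) else '')
qn=np.array(manip.read_state()['q']); print(qn)
Rt=rot(0); P=np.array([.577,-.084,.10])
q,e,a=ik(P,Rt,[-.479,.35,.15,1.78,-.06,1.014,-1.80],w=.02,qref=np.array([0,.4,.0,1.8,0,1,-1.4])); print(q,e,a)
rows([qn+(q-qn)*k/15 for k in range(1,16)])
E
```

```text
t: 13.95
position: [0.5053, 0.1446, 0.0739]
tool_rot: [[-0.815, -0.088, 0.573], [-0.069, 0.996, 0.054], [-0.576, 0.005, -0.818]]
ft_force: [0.2, -0.7, 0.3]
opening: 0.0428
grasp_force: 0.0
bar_handle 0.78 [[0.03746550956124685, -0.007334084967832636, 0.05157080751374115], [0.042346993171451186, -0.0025749561502259374, 0.056124605129417304], [0.047567292597584736, 0.004378902541525186, 0.061164874880210676]]
wedge_tab 0.74 [[0.11074820625793608, -0.04887977026816242, 0.052817345407599386], [0.12066369889513728, -0.04377987012500161, 0.060106213688218224], [0.1319488078560854, -0.036070348690758286, 0.06324125609208811]]
[179. 177.  72.] [ 0.5442 -0.1884  0.0146]
[199. 119.  80.] [0.6421 0.0013 0.0147]
[188. 193. 197.] [ 0.5784 -0.085   0.0146]
[-0.0123  0.661  -0.6725  2.4242  2.1826  0.7508 -0.9314]
[ 0.0335  0.6246  0.0138  1.8191 -0.0126  0.698  -1.43  ] 3.869771346104129e-06 3.704279041619455e-05
[[-0.016, -0.146, 0.033],[0.037, 0.008, 0.057]] | z [0.52  0.101 0.067] deg 12 mm 45
[[-0.018, -0.28, 0.049],[0.072, 0.014, 0.116]] | z [0.526 0.061 0.064] deg 12 mm 41
[[-0.009, -0.401, 
[... 412 characters left out ...]

[[0.083, -0.752, -0.011],[0.242, 0.018, 0.488]] | z [ 0.503 -0.083  0.06 ] deg 12 mm 12
[[0.088, -0.774, -0.021],[0.262, 0.015, 0.553]] | z [ 0.501 -0.09   0.062] deg 12 mm 7
[[0.081, -0.784, -0.026],[0.278, 0.011, 0.618]] | z [ 0.502 -0.093  0.064] deg 12 mm 4
[[0.06, -0.785, -0.025],[0.292, 0.007, 0.684]] | z [ 0.507 -0.093  0.067] deg 12 mm 6
[[0.023, -0.781, -0.019],[0.301, 0.003, 0.75]] | z [ 0.517 -0.091  0.072] deg 12 mm 11
[[-0.032, -0.776, -0.008],[0.306, 0.0, 0.817]] | z [ 0.532 -0.088  0.079] deg 12 mm 17
[[-0.104, -0.773, 0.006],[0.307, -0.002, 0.885]] | z [ 0.552 -0.085  0.088] deg 12 mm 22
[[-0.194, -0.775, 0.021],[0.302, -0.003, 0.952]] | z [ 0.577 -0.084  0.1  ] deg 12 mm 27
```

```bash
cat >> kin.py <<'E'
def path(qs,offs,q0):
    s=manip.read_state(); p0=np.array(s['position']);R0=np.array(s['tool_rot']);q=np.array(q0)
    for a,o in zip(qs,offs):
        p,A=fk(a); p=p+o; q,e,an=ik(p,A,q,w=.01)
        print('[%s,%s]'%(np.round(R0.T@(p-p0)/.3,3).tolist(),np.round(R.from_matrix(R0.T@A).as_rotvec()/np.pi,3).tolist()),p.round(3),'err %.4f %.3f'%(e,an),q.round(2))
E
python3 - <<'E'
from kin import *
qn=np.array(manip.read_state()['q']); q=np.array([ 0.0335,0.6246,0.0138,1.8191,-0.0126,0.698,-1.43])
N=18
path([qn+(q-qn)*k/N for k in range(1,N+1)],[np.array([.04*np.sin(np.pi*k/N)*1.2,0,.13*min(1,k/5,(N-k)/4)]) for k in range(1,N+1)],qn)
E
```

```text
[[-0.087, -0.124, -0.026],[0.031, 0.007, 0.048]] [0.526 0.108 0.094] err 0.0000 0.000 [-0.    0.59 -0.62  2.37  1.97  0.68 -0.87]
[[-0.163, -0.24, -0.065],[0.06, 0.012, 0.096]] [0.541 0.074 0.117] err 0.0000 0.000 [ 0.01  0.53 -0.59  2.3   1.74  0.64 -0.76]
[[-0.229, -0.348, -0.115],[0.089, 0.017, 0.146]] [0.552 0.042 0.14 ] err 0.0000 0.000 [ 0.04  0.48 -0.57  2.24  1.5   0.66 -0.65]
[[-0.288, -0.445, -0.174],[0.116, 0.02, 0.196]] [0.558 0.013 0.164] err 0.0000 0.000 [ 0.08  0.45 -0.58  2.17  1.29  0.71 -0.57]
[[-0.339, -0.53, -0.24],[0.142, 0.022, 0.247]] [ 0.561 -0.012  0.189] err 0.0000 0.000 [ 0.12  0.43 -0.58  2.1   1.12  0.79 -0.52]
[[-0.334, -0.603, -0.241],[0.167, 0.023, 0.298]] [ 0.562 -0.034  0.189] err 0.0000 0.000 [ 0.12  0.45 -0.56  2.05  1.04  0.84 -0.59]
[[-0.325, -0.664, -0.247],[0.19, 0.023, 0.35]] [ 0.56  -0.053  0.189] err 0.0000 0.000 [ 0.13  0.46 -0.53  2.01  0.97  0.89 -0.66]
[[-0.314, -0.712, -0.256],[0.211, 0.022, 0.403]] [ 0.557 -0.067  0.189] err 0.0000 0.000 [ 0.14  0.48 -0.51  1.97  0.9   0.93 -0.73]
[[-0.302, -0.747, -0.267],[0.231, 0.02, 0.456]] [ 0.553
[... 572 characters left out ...]
.5  -0.42  1.8   0.54  1.05 -1.17]
[[-0.296, -0.789, -0.317],[0.298, 0.005, 0.728]] [ 0.544 -0.092  0.2  ] err 0.0000 0.000 [ 0.21  0.5  -0.4   1.78  0.47  1.05 -1.26]
[[-0.254, -0.784, -0.234],[0.304, 0.002, 0.784]] [ 0.548 -0.09   0.173] err 0.0000 0.000 [ 0.22  0.54 -0.37  1.79  0.42  0.99 -1.38]
[[-0.223, -0.778, -0.149],[0.307, -0.001, 0.84]] [ 0.555 -0.087  0.147] err 0.0000 0.000 [ 0.23  0.57 -0.35  1.8   0.38  0.91 -1.49]
[[-0.203, -0.775, -0.064],[0.306, -0.002, 0.896]] [ 0.564 -0.085  0.122] err 0.0000 0.000 [ 0.24  0.6  -0.33  1.8   0.33  0.83 -1.59]
[[-0.194, -0.775, 0.021],[0.302, -0.003, 0.952]] [ 0.577 -0.084  0.1  ] err 0.0000 0.000 [ 0.26  0.64 -0.31  1.81  0.27  0.74 -1.68]
```

```bash
python3 -m handwheel '[[[-0.087,-0.124,-0.026],[0.031,0.007,0.048]],[[-0.163,-0.24,-0.065],[0.06,0.012,0.096]],[[-0.229,-0.348,-0.115],[0.089,0.017,0.146]],[[-0.288,-0.445,-0.174],[0.116,0.02,0.196]],[[-0.339,-0.53,-0.24],[0.142,0.022,0.247]],[[-0.334,-0.603,-0.241],[0.167,0.023,0.298]],[[-0.325,-0.664,-0.247],[0.19,0.023,0.35]],[[-0.314,-0.712,-0.256],[0.211,0.022,0.403]],[[-0.302,-0.747,-0.267],[0.231,0.02,0.456]],[[-0.292,-0.772,-0.279],[0.249,0.017,0.509]],[[-0.284,-0.786,-0.291],[0.265,0.015,0.563]],[[-0.281,-0.793,-0.301],[0.278,0.011,0.618]],[[-0.285,-0.793,-0.31],[0.29,0.008,0.673]],[[-0.296,-0.789,-0.317],[0.298,0.005,0.728]],[[-0.254,-0.784,-0.234],[0.304,0.002,0.784]],[[-0.223,-0.778,-0.149],[0.307,-0.001,0.84]],[[-0.23,-0.775,-0.12],[0.306,-0.002,0.896]],[[-0.25,-0.775,-0.09],[0.302,-0.003,0.952]],[[-0.25,-0.775,-0.09],[0.302,-0.003,0.952]]]' 1; python3 rec.py
python3 - <<'E'
from kin import *
p=snap('wrist','w3.png')
for r in finder.silhouettes('dish_center',p)[:4]:
    w=maskpts(p,r['region']); w=w[w[:,2]>.008]; print(r['rect'],np.median(p['image'][r['region']],0),(np.percentile(w,3,axis=0)+np.percentile(w,97,axis=0))/2)
to([.5775,-.0845,.06],rot(0),grasp=False)
E
```

```text
t: 16.52
position: [0.5722, -0.0856, 0.1373]
tool_rot: [[0.996, 0.087, 0.0], [0.087, -0.996, -0.007], [-0.0, 0.007, -1.0]]
ft_force: [1.0, -0.2, -0.4]
opening: 0.0854
grasp_force: 0.0
[ 0.1976  0.5698 -0.2189  1.8018  0.1759  0.7883 -1.5956]
[236.2, 240.2, 301.4, 295.0] [165.  82.  42.] [ 0.488  -0.0378  0.0131]
[188.1, 57.6, 264.8, 133.8] [145.  62.  22.] [0.6422 0.0006 0.0142]
[274.5, 317.0, 328.6, 371.0] [146.  65.  25.] [ 0.3995 -0.0735  0.0125]
[403.0, 198.7, 470.9, 255.4] [118. 117.   9.] [ 0.545  -0.1887  0.0131]
row [0.0189, 0.0022, 0.2585] [0.0018, 0.0004, 0.002] mm 77.76635028488481 deg 0.49095563602917736 tcp [ 0.5775 -0.0845  0.06  ]
```

View pics/w3.png

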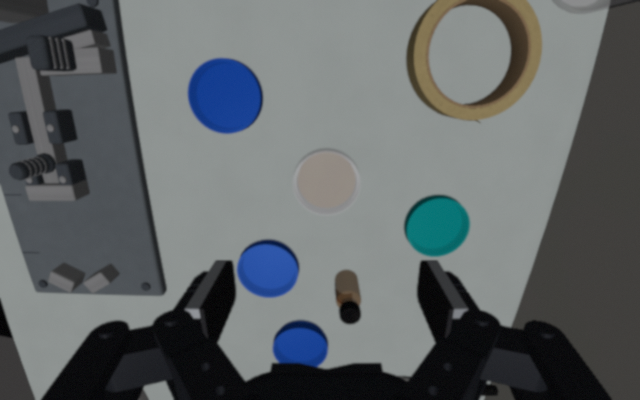

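```bash
python3 - <<'E'
from kin import *
p=snap('wrist'); g=p['image'].astype(int); 
for uv in ([327,181],[327,183]): print(onplane(p,[uv],.013))
z=maskpts(p,np.pad(np.ones((70,70),bool),((146,184),(292,278)))); z=z[(z[:,2]>.010)&(z[:,2]<.02)]; print(len(z),(np.percentile(z,2,axis=0)+np.percentile(z,98,axis=0))/2,np.ptp(z,axis=0))
E
```

```text
[[ 0.5782 -0.0842  0.013 ]]
[[ 0.5765 -0.0843  0.013 ]]
3520 [ 0.5774 -0.0857  0.0142] [0.0582 0.0572 0.0067]
```

```bash
python3 -m handwheel '[[[0.0205,0.004,0.2],[0.0018,0,0.002]],[[0.0205,0.004,0.3],[0.0018,0,0.002]],[[0.0205,0.004,0.4],[0.0018,0,0.002]],[[0.0205,0.004,0.455],[0.0018,0,0.002]],[[0.0205,0.004,0.455],[0.0018,0,0.002]]]' 1
python3 -m handwheel '[[[0,0,0],[0,0,0]],[[0,0,0],[0,0,0]],[[0,0,0],[0,0,0]],[[0,0,0],[0,0,0]],[[0,0,0],[0,0,0]]]' 0 20; python3 rec.py
```

```text
t: 17.3
position: [0.5772, -0.0844, 0.0003]
tool_rot: [[0.996, 0.084, -0.003], [0.084, -0.996, 0.003], [-0.003, -0.003, -1.0]]
ft_force: [0.1, 0.9, 0.3]
opening: 0.0856
grasp_force: 0.0
t: 17.92
position: [0.5782, -0.0848, 0.0021]
tool_rot: [[0.997, 0.082, 0.0], [0.082, -0.997, 0.004], [0.0, -0.003, -1.0]]
ft_force: [-1.8, 1.0, 8.4]
opening: 0.0572
grasp_force: 19.7
[ 0.1687  0.7852 -0.1755  1.8349  0.2348  0.5416 -1.6465]
```

```bash
python3 -m handwheel '[[[0,0,-0.1],[0,0,0]],[[0,0,-0.25],[0,0,0]],[[0,0,-0.3],[0,0,0]],[[0,0,-0.3],[0,0,0]]]' 
python3 - <<'E'
from kin import *
to(toworld(Q,[-.033,-.001,.08]),rot(0),grasp=False)
s=manip.read_state();print(s['opening'],s['grasp_force'])
E
```

```text
t: 18.42
position: [0.5783, -0.0853, 0.092]
tool_rot: [[0.997, 0.082, 0.001], [0.082, -0.997, 0.003], [0.001, -0.003, -1.0]]
ft_force: [-0.1, -0.3, -0.9]
opening: 0.0568
grasp_force: 22.0
row [-0.1774, -0.7718, 0.0423] [-0.001, -0.0003, -0.0013] mm 237.92846741333838 deg 0.3069211312378583 tcp [0.5062 0.1412 0.08  ]
0.056806500657670025 22.027316987514496
```

```bash
python3 -m handwheel '[[[-0.03,-0.12,0],[0,0,0]],[[-0.07,-0.28,0],[0,0,0]],[[-0.11,-0.45,0],[0,0,0]],[[-0.15,-0.62,0],[0,0,0]],[[-0.17,-0.73,0.02],[0,0,0]],[[-0.177,-0.772,0.042],[-0.001,0,-0.0013]],[[-0.177,-0.772,0.042],[-0.001,0,-0.0013]],[[-0.177,-0.772,0.042],[-0.001,0,-0.0013]]]' 
python3 - <<'E'
from kin import *
p=snap('wrist','w4.png'); q,f,a,b=fit(p,Q); print(q,f,a,b)
to(toworld(Q,[-.033,-.001,.0145]),rot(0),grasp=False)
E
```

```text
t: 19.42
position: [0.5059, 0.1399, 0.0789]
tool_rot: [[0.996, 0.085, -0.002], [0.085, -0.996, -0.0], [-0.002, 0.0, -1.0]]
ft_force: [0.1, -0.1, 0.3]
opening: 0.0571
grasp_force: 22.0
[0.558  0.1462 0.0813] 1573.764890285639 42701 44337
row [0.0013, -0.0039, 0.2151] [-0.0001, 0.0005, -0.0006] mm 64.53912054182469 deg 0.1341687807649872 tcp [0.5062 0.1412 0.0145]
```

View pics/w4.png

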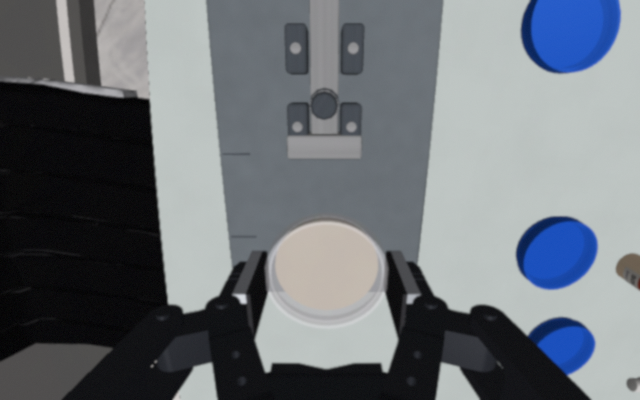

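```bash
python3 -m handwheel '[[[0.0013,-0.0039,0.1],[0,0,0]],[[0.0013,-0.0039,0.17],[0,0,0]],[[0.0013,-0.0039,0.2],[0,0,0]],[[0.0013,-0.0039,0.214],[0,0,0]],[[0.0013,-0.0039,0.214],[0,0,0]],[[0.0013,-0.0039,0.214],[0,0,0]]]'
python3 -m handwheel '[[[0,0,0],[0,0,0]],[[0,0,0],[0,0,0]],[[0,0,0],[0,0,0]],[[0,0,0],[0,0,0]]]' 1; python3 rec.py
```

```text
t: 20.23
position: [0.5062, 0.1427, 0.0155]
tool_rot: [[0.996, 0.086, -0.001], [0.086, -0.996, 0.001], [-0.001, -0.001, -1.0]]
ft_force: [0.1, -0.1, -0.7]
opening: 0.0567
grasp_force: 22.0
t: 20.72
position: [0.5058, 0.1427, 0.0149]
tool_rot: [[0.996, 0.087, -0.002], [0.087, -0.996, 0.001], [-0.002, -0.001, -1.0]]
ft_force: [0.5, 0.4, 0.2]
opening: 0.0851
grasp_force: 0.0
[-0.2679  0.7066 -0.1621  1.9899  0.2338  0.4637 -2.0858]
```

```bash
python3 -m handwheel '[[[0,0,-0.1],[0,0,0]],[[0,0,-0.27],[0,0,0]],[[0,0,-0.32],[0,0,0]],[[0,0,-0.32],[0,0,0]]]' 0.5
python3 - <<'E'
from kin import *
for n in ('top','scene'):
  p=snap(n)
  for t in ['bar_handle','dish_center']:
    for r in finder.silhouettes(t,p)[:6]:
      w=maskpts(p,r['region']); c=toclamp(Q,w)
      if t=='dish_center':
        if abs(np.median(c[:,1]))<.06: c=c[(c[:,2]>.018)&(c[:,2]<.034)]; print(n,'dish clamp',(np.percentile(c,3,axis=0)+np.percentile(c,97,axis=0))/2,np.percentile(c[:,2],[10,50,90]))
      else: h=c[(c[:,2]>.05)&(c[:,2]<.068)]; print(t,round(r['score'],2),np.percentile(h,[3,50,97],axis=0).tolist() if len(h) else '')
to(toworld(Q,[.043,-.001,.105]),rot(0),grasp=False)
to(toworld(Q,[.043,-.001,.040]),rot(0),grasp=False)
E
```

```text
t: 21.22
position: [0.5064, 0.1426, 0.1116]
tool_rot: [[0.996, 0.086, 0.0], [0.086, -0.996, 0.001], [0.0, -0.001, -1.0]]
ft_force: [0.2, 0.3, -0.2]
opening: 0.0424
grasp_force: 0.0
bar_handle 0.67 [[0.035132033466688486, -0.0033486535375880917, 0.05039511134650427], [0.040246933897523665, 0.003863285215703391, 0.055773083696326164], [0.04721272070364608, 0.007784891632556799, 0.059355909688104204]]
bar_handle 0.44 [[-0.09433171635777697, -0.2577400617773039, 0.05115075093753321], [-0.08693276780554435, -0.2469486138219684, 0.05553541652526897], [-0.07796467442907068, -0.241612032474891, 0.05786342494346806]]
scene dish clamp [-0.0345  0.0047  0.0243] [0.0232 0.0266 0.0277]
row [0.2554, 0.0049, 0.0157] [-0.0001, 0.001, 0.0001] mm 76.77810762064466 deg 0.17673546037775978 tcp [0.5819 0.1477 0.105 ]
row [0.2561, 0.005, 0.2324] [-0.0001, 0.001, 0.0001] mm 103.74046633751574 deg 0.17673546037775978 tcp [0.5819 0.1477 0.04  ]
```

```bash
python3 -m handwheel '[[[0.13,0.003,0],[0,0,0]],[[0.255,0.005,0],[0,0.001,0]],[[0.256,0.005,0],[0,0.001,0]],[[0.256,0.005,0.12],[0,0.001,0]],[[0.256,0.005,0.232],[0,0.001,0]],[[0.256,0.005,0.232],[0,0.001,0]]]' 
python3 -m handwheel '[[[0,0,0],[0,0,0]],[[0,0,0],[0,0,0]],[[0,0,0],[0,0,0]],[[0,0,0],[0,0,0]],[[0,0,0],[0,0,0]]]' 0 40; python3 rec.py
```

```text
t: 22.28
position: [0.5803, 0.1475, 0.039]
tool_rot: [[0.996, 0.087, -0.003], [0.087, -0.996, -0.0], [-0.003, 0.0, -1.0]]
ft_force: [-0.1, 0.9, -0.3]
opening: 0.0426
grasp_force: 0.0
t: 22.9
position: [0.5831, 0.1478, 0.0426]
tool_rot: [[0.996, 0.086, 0.003], [0.086, -0.996, 0.001], [0.003, -0.001, -1.0]]
ft_force: [-2.6, -2.3, 8.6]
opening: 0.012
grasp_force: 39.2
[-0.2185  0.7363 -0.1865  1.7854  0.2115  0.6358 -2.0124]
```

```bash
python3 -m handwheel '[[[-0.02,0,0],[0,0,0]],[[-0.035,0,0],[0,0,0]],[[-0.045,0,0],[0,0,0]],[[-0.055,0,0],[0,0,0]],[[-0.062,0,0],[0,0,0]],[[-0.068,0,0],[0,0,0]],[[-0.074,0,0],[0,0,0]],[[-0.076,0,0],[0,0,0]],[[-0.076,0,0],[0,0,0]]]'; python3 rec.py
```

```text
t: 24.02
position: [0.5617, 0.146, 0.0427]
tool_rot: [[0.996, 0.086, 0.006], [0.086, -0.996, 0.002], [0.006, -0.001, -1.0]]
ft_force: [6.0, -1.9, 2.3]
opening: 0.0119
grasp_force: 39.1
[-0.2271  0.7115 -0.184   1.8457  0.2146  0.5974 -2.0293]
```

```bash
python3 -m handwheel '[[[-0.003,0,0],[0,0,0]],[[-0.006,0,0],[0,0,0]],[[-0.006,0,0],[0,0,0]]]'; python3 -m handwheel '[[[0,0,0],[0,0,0]],[[0,0,0],[0,0,0]],[[0,0,0],[0,0,0]],[[0,0,-0.15],[0,0,0]],[[0,0,-0.35],[0,0,0]],[[-0.1,0,-0.45],[0,0,0]],[[-0.1,0,-0.45],[0,0,0]]]' 0.45
python3 - <<'E'
from kin import *
p=snap('wrist','w5.png')
qn=np.array(manip.read_state()['q']); print(qn)
for t in ['bar_handle','dish_center','wedge_tab']:
    for r in finder.silhouettes(t,p)[:4]:
      w=maskpts(p,r['region']); c=toclamp(Q,w)
      if t=='dish_center':
        if abs(np.median(c[:,1]))<.06: c=c[(c[:,2]>.018)&(c[:,2]<.034)]; print('dish clamp',(np.percentile(c,3,axis=0)+np.percentile(c,97,axis=0))/2,np.percentile(c[:,2],[10,50,90]))
      else: h=c[(c[:,2]>.05)&(c[:,2]<.068)]; print(t,round(r['score'],2),np.percentile(h,[3,50,97],axis=0).tolist() if len(h) else '')
Rt=rot(45)@FL
P=toworld(Q,[.119,-.0430,.057])[0]+Rt[:,2]*(.019-.10)
q,e,a=ik(P,Rt,[-0.3,0.6,-0.2666,2.3417,2.4502,0.6798,-1.2083],w=.02,qref=qn); print(q,e,a)
N=17
path([qn+(q-qn)*k/N for k in range(1,N+1)],[np.array([-.03*np.sin(np.pi*k/N),0,.05*np.sin(np.pi*k/N)]) for k in range(1,N+1)],qn)
E
```

```text
t: 24.4
position: [0.5614, 0.146, 0.0429]
tool_rot: [[0.996, 0.086, 0.009], [0.086, -0.996, 0.003], [0.009, -0.002, -1.0]]
ft_force: [16.5, -0.7, -6.0]
opening: 0.0119
grasp_force: 39.1
t: 25.28
position: [0.5275, 0.1432, 0.1785]
tool_rot: [[0.996, 0.087, 0.005], [0.087, -0.996, 0.002], [0.005, -0.001, -1.0]]
ft_force: [0.6, -0.0, -0.2]
opening: 0.0382
grasp_force: 0.0
[-0.1963  0.471  -0.238   1.8552  0.146   0.8285 -1.9919]
bar_handle 0.96 [[0.014498832403120998, -0.006592296259954255, 0.05138645877657427], [0.02058591200163635, -0.0007854358010061847, 0.057816266261848104], [0.026188679332979987, 0.005696614192296216, 0.05946551509748508]]
wedge_tab 0.89 [[0.11106833388400125, -0.048262879933544806, 0.05342440300617829], [0.11763406564250217, -0.04110782520645063, 0.0599929017097639], [0.1247861863930527, -0.03502981331047951, 0.06180633943096919]]
[ 0.0117  0.6294 -0.5018  2.3324  2.4555  0.7109 -1.0295] 2.8818722485231232e-05 0.0004794236041184079
[[-0.025, 0.101, 0.003],[-0.028, 0.004, -0.049]] [0.523 0.112 0.174] err 0.0000 0.000 [-0.21  0.46 -0.23  1.89  0.26  0.83 -1.92]
[[-
[... 1388 characters left out ...]
 0.0000 0.000 [-0.26  0.45 -0.18  2.24  1.67  0.61 -1.27]
[[0.21, 0.419, 0.044],[-0.295, -0.016, -0.703]] [0.602 0.023 0.162] err 0.0000 0.000 [-0.24  0.47 -0.2   2.26  1.86  0.6  -1.27]
[[0.233, 0.362, 0.079],[-0.315, -0.015, -0.759]] [0.607 0.041 0.152] err 0.0000 0.000 [-0.21  0.5  -0.23  2.29  2.04  0.6  -1.26]
[[0.247, 0.295, 0.118],[-0.336, -0.012, -0.815]] [0.609 0.061 0.14 ] err 0.0000 0.000 [-0.18  0.53 -0.26  2.3   2.22  0.62 -1.25]
[[0.251, 0.22, 0.16],[-0.358, -0.008, -0.87]] [0.609 0.084 0.127] err 0.0000 0.000 [-0.15  0.57 -0.3   2.32  2.39  0.64 -1.22]
[[0.243, 0.14, 0.203],[-0.382, -0.0, -0.924]] [0.604 0.108 0.114] err 0.0000 0.000 [-0.13  0.6  -0.33  2.34  2.55  0.66 -1.18]
```

View pics/w5.png

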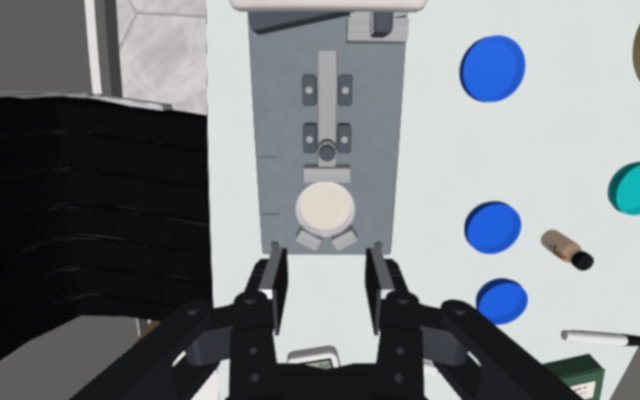

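```bash
python3 -m handwheel '[[[-0.025,0.101,0.003],[-0.028,0.004,-0.049]],[[-0.04,0.196,0.003],[-0.056,0.005,-0.1]],[[-0.046,0.281,-0.003],[-0.082,0.005,-0.152]],[[-0.044,0.355,-0.012],[-0.107,0.004,-0.204]],[[-0.033,0.417,-0.022],[-0.131,0.002,-0.258]],[[-0.014,0.466,-0.031],[-0.154,-0.001,-0.312]],[[0.011,0.501,-0.037],[-0.176,-0.004,-0.367]],[[0.042,0.522,-0.039],[-0.197,-0.007,-0.422]],[[0.076,0.529,-0.035],[-0.217,-0.009,-0.478]],[[0.112,0.522,-0.026],[-0.237,-0.012,-0.534]],[[0.148,0.5,-0.009],[-0.256,-0.014,-0.59]],[[0.181,0.466,0.014],[-0.276,-0.016,-0.647]],[[0.21,0.419,0.044],[-0.295,-0.016,-0.703]],[[0.233,0.362,0.079],[-0.315,-0.015,-0.759]],[[0.247,0.295,0.118],[-0.336,-0.012,-0.815]],[[0.251,0.22,0.16],[-0.358,-0.008,-0.87]],[[0.243,0.14,0.203],[-0.382,0,-0.924]],[[0.243,0.14,0.203],[-0.382,0,-0.924]],[[0.243,0.14,0.203],[-0.382,0,-0.924]]]' 0.45; python3 rec.py
python3 - <<'E'
from kin import *
to(toworld(Q,[.118,-.0425,.057]),rot(45)@FL)
E
```

```text
t: 27.85
position: [0.6046, 0.1067, 0.1151]
tool_rot: [[-0.705, -0.081, 0.704], [-0.056, 0.997, 0.059], [-0.707, 0.002, -0.707]]
ft_force: [-0.1, 0.7, -0.6]
opening: 0.0383
grasp_force: 0.0
[-0.169   0.5972 -0.2691  2.3392  2.5828  0.6451 -1.2239]
row [0.005, 0.005, 0.3324] [-0.0007, -0.0001, -0.0016] mm 99.72923066810327 deg 0.30897253870675023 tcp [0.6736 0.114  0.0436]
```

```bash
python3 -m handwheel '[[[0.005,0.005,0.16],[0,0,-0.0016]],[[0.005,0.005,0.28],[0,0,-0.0016]],[[0.005,0.005,0.331],[0,0,-0.0016]],[[0.005,0.005,0.331],[0,0,-0.0016]]]'
python3 -m handwheel '[[[0,0,0],[0,0,0]],[[0,0,0],[0,0,0]],[[0,0,0],[0,0,0]],[[0,0,0],[0,0,0]],[[0,0,0],[0,0,0]]]' 0 60
python3 - <<'E'
from kin import *
s=manip.read_state(); print('tcp clamp',toclamp(Q,np.array([s['position']])))
R0=np.array(s['tool_rot']); C=R.from_euler('z',Q[2]).as_matrix()
for d in (.03,.01): print(R0.T@C@np.array([-.196,.981,0])*d/.3)
E
```

```text
t: 28.35
position: [0.673, 0.1148, 0.0439]
tool_rot: [[-0.704, -0.088, 0.704], [-0.064, 0.996, 0.061], [-0.707, -0.002, -0.707]]
ft_force: [-0.4, -0.4, 0.2]
opening: 0.0387
grasp_force: 0.0
t: 28.98
position: [0.6727, 0.115, 0.0452]
tool_rot: [[-0.703, -0.09, 0.705], [-0.065, 0.996, 0.062], [-0.708, -0.003, -0.706]]
ft_force: [-6.7, -1.7, 9.5]
opening: 0.013
grasp_force: 62.3
tcp clamp [[ 0.1306 -0.0414  0.0452]]
[ 0.0135  0.0982 -0.0138]
[ 0.0045  0.0327 -0.0046]
```

```bash
python3 -m handwheel '[[[0.0045,0.033,-0.0046],[0,0,0]],[[0.009,0.065,-0.009],[0,0,0]],[[0.0135,0.098,-0.0138],[0,0,0]],[[0.015,0.108,-0.015],[0,0,0]],[[0.015,0.108,-0.015],[0,0,0]]]'
python3 -m handwheel '[[[0.0007,0.005,-0.0007],[0,0,0]],[[0.0014,0.01,-0.0014],[0,0,0]],[[0.0014,0.01,-0.0014],[0,0,0]]]'
python3 -c "
from kin import *
s=manip.read_state(); print('tcp clamp',toclamp(Q,np.array([s['position']])))"
```

```text
t: 29.6
position: [0.6634, 0.147, 0.0452]
tool_rot: [[-0.703, -0.09, 0.705], [-0.065, 0.996, 0.062], [-0.708, -0.002, -0.706]]
ft_force: [-6.7, -0.4, 8.5]
opening: 0.0125
grasp_force: 62.4
t: 29.98
position: [0.6631, 0.1482, 0.0452]
tool_rot: [[-0.703, -0.087, 0.706], [-0.064, 0.996, 0.059], [-0.708, -0.004, -0.706]]
ft_force: [-3.8, -7.4, 6.7]
opening: 0.0124
grasp_force: 61.9
tcp clamp [[ 0.1239 -0.0075  0.0452]]
```

```bash
python3 -m handwheel '[[[0.0008,0.006,-0.0008],[0,0,0]],[[0.0016,0.012,-0.0016],[0,0,0]],[[0.0016,0.012,-0.0016],[0,0,0]]]'
```

```text
t: 30.35
position: [0.6626, 0.1497, 0.0452]
tool_rot: [[-0.703, -0.084, 0.707], [-0.063, 0.996, 0.056], [-0.709, -0.005, -0.705]]
ft_force: [1.1, -14.6, 4.2]
opening: 0.0129
grasp_force: 61.4
```

```bash
python3 -m handwheel '[[[0.0008,0.005,-0.0008],[0,0,0]],[[0.0014,0.01,-0.0014],[0,0,0]],[[0.0014,0.01,-0.0014],[0,0,0]]]'
```

```text
t: 30.72
position: [0.6624, 0.1508, 0.0453]
tool_rot: [[-0.702, -0.081, 0.707], [-0.062, 0.997, 0.053], [-0.709, -0.006, -0.705]]
ft_force: [4.4, -20.9, 3.3]
opening: 0.0128
grasp_force: 61.0
```

```bash
python3 -m handwheel '[[[0,-0.01,0],[0,0,0]],[[0,-0.015,0],[0,0,0]],[[0,-0.015,0],[0,0,0]],[[0,-0.015,-0.12],[0,0,0]],[[0,-0.015,-0.3],[0,0,0]],[[0,-0.015,-0.4],[0,0,0]],[[0,-0.015,-0.4],[0,0,0]]]' 0.45
python3 - <<'E'
from kin import *
p=snap('scene','s3.png'); a=p['image'][140:300,130:390]; cv2.imwrite('pics/s3c.png',cv2.resize(a,None,fx=3,fy=3))
for t in ['bar_handle','dish_center','wedge_tab']:
    for r in finder.silhouettes(t,p)[:5]:
      c=toclamp(Q,maskpts(p,r['region']))
      if t=='dish_center':
        if abs(np.median(c[:,1]))<.06: c=c[(c[:,2]>.018)&(c[:,2]<.034)]; print('dish clamp',(np.percentile(c,3,axis=0)+np.percentile(c,97,axis=0))/2,np.percentile(c[:,2],[10,50,90]))
      else: h=c[(c[:,2]>.05)&(c[:,2]<.068)]; print(t,round(r['score'],2),np.percentile(h,[3,50,97],axis=0).tolist() if len(h) else '')
E
```

```text
t: 31.6
position: [0.5764, 0.1449, 0.1305]
tool_rot: [[-0.702, -0.091, 0.706], [-0.066, 0.996, 0.063], [-0.709, -0.002, -0.705]]
ft_force: [0.9, 0.5, -0.5]
opening: 0.0385
grasp_force: 0.0
bar_handle 0.79 [[0.013211694961548776, -0.003547994847006529, 0.05021109625021003], [0.017858167589090757, 0.004705207806640747, 0.05561020012178247], [0.02364184318202036, 0.008504923291344018, 0.05957487601121158]]
dish clamp [-0.0406  0.0036  0.0243] [0.0239 0.0266 0.0275]
wedge_tab 0.78 [[0.10399554993635113, -0.009305716992679916, 0.0508505980891595], [0.11212498874950201, 0.00010357757154257421, 0.05808158629572274], [0.12481984591391439, 0.0036977087413476322, 0.06144213344362498]]
```

View pics/s3c.png

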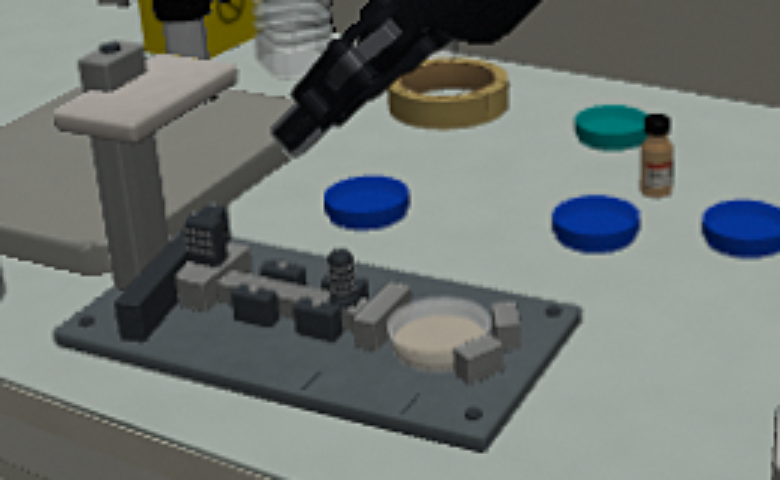

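```bash
python3 -c "
from station import close_job
print(close_job())"
```

```text
the job is handed in; nothing more can be done
None
```

The job is handed in at about 32 s. The dish sits flat in the V with the bar against it, the wedge was pushed in to about 37 mm with roughly 20 N and stayed put, and the gripper is open and clear. The hand-in returned no verdict, so the contact forces between wedge, bar and dish are unconfirmed.

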